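Two drinks trays for the verandah

ROBOT

A 6-joint arm with a two-finger parallel gripper is mounted at the origin on the work surface. World frame = base frame: x ahead of the robot, y to its left, z up, the work surface at z = 0. Lengths are in m, angles in rad, forces in N, time in s.
With the tool pointing down it reaches from about 0.35 to 0.975 m from the base axis. Payload 17.4 kg.
Tool frame: the origin (TCP) lies on the centre line of the jaws, within the pads' length; the fingertips stand 11 mm ahead of it and the grasp point (between the pads) lies 8 mm behind it; x points along the fingers, z is the direction in which the jaws open and shut, and the axes are right-handed (so a half turn about x gives the same grasp; the last joint's range is limited). The gripper opens to 85 mm and grips with 20 to 120 N. Pads are 22 mm wide; open, the fingers measure 114 mm over their backs; the gripper's body (76 mm by 85 mm) begins 54 mm behind the grasp point. The pads swing forward as they close: fully open they stand 13 mm farther back than shut.
Start: joints at [-0.038, 0.116, 1.442, -0, 1.584, -0.038], TCP at [0.675, -0, 0.219] pointing down, gripper open.
Joint ranges: [-2.83, 2.83], [-0.83, 2.19], [0.07, 2.5], [-1.14, 4.28], [0.01, 3], [-2.97, 2.97]. Speed limits (rad/s): [1.89, 1.89, 2.22, 3.14, 3.14, 3.14].

INTERFACE

Orientations are given as a unit quaternion [w, x, y, z].
In Python, from cell import env, viewer, sign_off gives the robot as it stands.
- The arm moves only by the tool move_arm, never from a script. Its argument "deltas" is a list of rows, each a list of 5 numbers: the shift along the tool's x, y, z in m, then the turn about the tool's x in rad, then the opening, from 0 (shut) to 1 (fully open). A call has 1 to 20 rows; each row is the pose to reach, as a shift and turn from the pose measured when the call began, along the tool's axes at that moment; what a row does not reach only later rows make up. A row lasts 1/8 s, in which the tool goes at most 62.5 mm and 10.7 degrees, less where a joint would pass 70% of its speed; a pose out of reach is approached as far as the arm can. A call with a gripper value outside its range is refused whole. The fingers move at their own pace and stop on an object; the grip force is fixed at half the most. Time passes only in rows, so rows that repeat a pose let the fingers close. It gives the time, the measured TCP pose, the force and the opening at its end, in the units of the state.
- env.sense(): the state, without advancing time (a new reading comes with each control period).
- viewer.camera(name): name is "scene" or "side" or "wrist"; returns a dict with "image" (400x640x3 uint8, red, green, blue), "camera_matrix" (3x3 intrinsics, pixels), "rvec" (rotation vector, rad) and "tvec" (3), from world to camera coordinates, as OpenCV has them; the wrist camera has in their place "mount" (4x4, takes a point from camera to tool coordinates, whose origin is the TCP and whose axes are the tool frame's). Camera axes: x right, y down, z forward; pixel columns grow to the right and rows downward; lengths in m; the calibration is good to about 2 mm. The wrist camera is an equidistant fisheye: a pixel r from the principal point sees the ray r / f radians off the axis. A picture is of the moment at which its call begins: read the wrist's pose just before it. There is no depth.
- sign_off(): hands the job in, once; it reports no verdict.
The state is a dict: "t": time; "qpos": joint angles; "qd": joint speeds; "effort": joint torques, N m; "tool_pos": TCP position; "tcp_rot": TCP orientation; "wrist_force": force on the tool from outside, world axes, zero at the start; "wrist_torque": the same for the moment, N m; "width": finger opening in m.
Only numpy, scipy, OpenCV 4.12 (cv2) and the standard library are available. Lean on these libraries where they do the work, as an engineer would, in place of code of your own. Each camera call takes 0.05 s, during which the arm holds its last target. There are 200 camera calls.

TASK

Make up two drinks trays. On the oblong tray: lift the clip's sprung arm until it stays open by itself (leave it open), lay the wooden coaster it held centred on the cork pad with its length along the tray's length, then stand the tall straight glass upright in the middle of the coaster. On the round tray: stand the low tumbler upright in the middle of the large cork disc and the steel jigger, same way up as now, in the middle of the small disc; leave the rum bottle, the two stemmed glasses, the dish of limes and the muddler where they are.

Things in the scene. Friction and masses are not known exactly. Their poses are not given: they have to be found in the camera images.
- tall_c (a point): Tall straight clear glass (highball), 135 mm high, slim: 52 mm across at the foot and 54 mm at the rim, 0.2 to 0.35 kg. It stands upright on the upper tier (surface 80 mm above the table) of the clear acrylic riser, in a row with three other glasses 90 mm apart; any of the four may be in any place. The point is the glass's centre, half-way up; z points to its rim.
- tumbler_c (a point): Low wide clear tumbler, 80 mm high, 64 mm across at the foot and 68 mm at the rim, about 0.24 kg, upright on the same riser tier in the same row of four. The other two in the row are stemmed glasses 105 mm high and 74 mm across the bowl, to be left alone; grasp with the fingers closing across the row. The point is the tumbler's centre, half-way up; z points to its rim.
- jigger_c (a point): Steel jigger, 75 mm high, standing upright on the table at the left or right side: small foot cup (38 mm across, lowest 20 mm), narrow waist at 26 mm, large nearly straight cup above (from 30 mm up to the top, 38 to 42 mm across). About 0.12 kg. The point is its centre, half-way up (37.5 mm); grip it there or up to 20 mm higher. z points to the large cup's mouth.
- coaster_c (a point): Oblong wooden coaster, 90 x 62 x 10 mm, lying flat in the clip under its arm, its underside 24 mm above the table on a block 44 mm wide, so that it overhangs 9 mm on both long sides. The point is its centre; x runs along its 90 mm length, y along its 62 mm width, z up.
- clip: The coaster clip, fixed: a dark wooden block 190 x 44 x 24 mm lying along its own x, with a steel arm over it. Origin on the table under the middle of the coaster; x points from the arm's knob towards the hinge, z up. The hinge line runs along its y through the point x = +70 mm, height 72 mm; the posts that carry it stand at x = 64 to 80 mm and reach 82 mm high.
- clip_knob (a point): Centre of the black round knob (a roller 20 mm across and 16 mm wide, its axis along the clip's y) at the free end of the clip's 12 mm wide arm, 110 mm from the hinge line and at the hinge's height when closed (38 mm above the coaster's top). It can be pinched from above with the fingers closing along the clip's y, and turns between them as the arm is swung up.
- clip_arm (a joint): Angle of the clip's sprung arm, rad: about 0 when closed (arm level, its foot pressing the coaster), growing as the knob rises about the hinge; 1.57 is straight up, 2.1 the open stop. A spring shuts it (under 2 N at the knob) below about 1.25; past that it springs open to the stop and stays there.
- tray_oblong: Dark wooden oblong tray, fixed: 160 mm along its x, 220 mm long along its y, rim 16 mm high and 6 mm thick, floor 6 mm thick. In its middle is a cork pad, 44 mm (x) by 75 mm (y), its top 12 mm above the table: the coaster goes on it, its length along the tray's y. Origin: centre of the underside, on the table.
- tray_round: Round aluminium tray, fixed, 212 mm across, rim 14 mm high, floor 6 mm thick. On it two cork discs, tops 8 mm above the table: the large one (84 mm across) is centred at x = 0, y = +45 mm, the small one (62 mm across) at x = 0, y = -50 mm in the tray's frame. Origin: centre of the underside, on the table.
Mind the look-alikes: they are no part of the job. Leave any green or yellow look-alike of the part that bears tall_c alone.

How it is judged:
On the way, in this order (a step that is already met when the one before it is completed fails the run):
1. the clip's arm is lifted past its hold-open point (value of joint clip_arm above 1.7 rad), for 0.2 s.
2. the coaster lies on the oblong tray's pad, let go (x of coaster_c in the frame of tray_oblong between -0.012 and 0.012 m and y of coaster_c in the frame of tray_oblong between -0.012 and 0.012 m and z of coaster_c in the frame of tray_oblong between 0.012 and 0.022 m and angle between the x axis of coaster_c and the y axis of tray_oblong, either way round below 0.2 rad and angle between coaster_c's own z axis and vertical below 0.1 rad and contact force between the fingers and coaster below 0.1 N), for 0.2 s.
3. the tall glass stands on the coaster, let go (horizontal distance between tall_c and coaster_c below 0.012 m and z of tall_c in the frame of coaster_c between 0.0665 and 0.0785 m and angle between each of tall_c, coaster_c's own z axis and vertical below 0.1 rad and x of coaster_c in the frame of tray_oblong between -0.012 and 0.012 m and y of coaster_c in the frame of tray_oblong between -0.012 and 0.012 m and z of coaster_c in the frame of tray_oblong between 0.012 and 0.022 m and angle between the x axis of coaster_c and the y axis of tray_oblong, either way round below 0.2 rad and contact force between the fingers and tall below 0.1 N), for 0.2 s.
At the end, for the whole second after the job is handed in: Arm open (over 1.7 rad); coaster flat on the pad, tall glass on the coaster, tumbler on the large disc, jigger on the small: each centred within 12 mm (along each tray axis), upright within 0.1 rad, coaster along the tray within 0.2 rad; all released and at rest (value of joint clip_arm above 1.7 rad and x of coaster_c in the frame of tray_oblong between -0.012 and 0.012 m and y of coaster_c in the frame of tray_oblong between -0.012 and 0.012 m and z of coaster_c in the frame of tray_oblong between 0.012 and 0.022 m and angle between the x axis of coaster_c and the y axis of tray_oblong, either way round below 0.2 rad and angle between each of coaster_c, tall_c, tumbler_c, jigger_c's own z axis and vertical below 0.1 rad and horizontal distance between tall_c and coaster_c below 0.012 m and z of tall_c in the frame of coaster_c between 0.0665 and 0.0785 m and x of tumbler_c in the frame of tray_round between -0.012 and 0.012 m and y of tumbler_c in the frame of tray_round between 0.033 and 0.057 m and z of tumbler_c in the frame of tray_round between 0.042 and 0.054 m and x of jigger_c in the frame of tray_round between -0.012 and 0.012 m and y of jigger_c in the frame of tray_round between -0.062 and -0.038 m and z of jigger_c in the frame of tray_round between 0.0395 and 0.0515 m and linear speed of each of tall, tumbler, jigger, coaster below 0.02 m/s); the robot touches nothing.
It fails at once if a bystander (rum bottle, stemmed glass, dish, muddler) is shifted by more than 30 mm (distance of any of rum, stem1, stem2, dish, muddler from where it was at the start of the episode above 0.03 m).
It also fails if it takes over 128 s, if anything falls off the work surface, if the arm or the gripper's body presses on something with over 40 N, if the wrist force passes 120 N, or if a joint passes its speed limit or range.

## Working session

There is one attempt and no reset: what is moved stays moved. The work goes in short steps, Python scripts to look and compute and a tool call to move; the robot and the scene stay as the last step left them, time stands still between calls to the robot, and variables do not carry over. Pictures are saved under pics/ and viewed, about 12 in all and at most 16, crops included, and the job is handed in when it is done.

Besides the shell and the picture viewer there is one more tool, called after ">>>" as name(argument=value, ...), one argument or row to a line, values as JSON. move_arm: Moves the arm, as the interface text tells. Its arguments: {"type":"object","properties":{"deltas":{"type":"array","items":{"type":"array","items":{"type":"number"}}}},"required":["deltas"]}

```bash
mkdir -p pics; ls
cat > h.py <<'E'
import numpy as np, cv2, json
from scipy.spatial.transform import Rotation as R
from cell import env, viewer
def snap(n,name):
    c=viewer.camera(n); cv2.imwrite(f'pics/{name}.png',c['image'][:,:,::-1])
    np.savez(f'pics/{name}.npz',**{k:v for k,v in c.items()})
    return c
def ray(name,uv):
    c=np.load(f'pics/{name}.npz'); K=c['camera_matrix']
    p=cv2.undistortPoints(np.array([[uv]],float),K,None)[0,0]
    M=cv2.Rodrigues(c['rvec'])[0]; o=-M.T@c['tvec'].ravel(); d=M.T@np.array([p[0],p[1],1]); return o,d
def at(name,uv,z):
    o,d=ray(name,uv); return o+d*(z-o[2])/d[2]
def proj(name,P):
    c=np.load(f'pics/{name}.npz'); return cv2.projectPoints(np.array(P,float).reshape(-1,3),c['rvec'],c['tvec'],c['camera_matrix'],None)[0].reshape(-1,2)
E
python3 - <<'E'
from h import *
s=env.sense(); print(s)
for n in ['scene','side']:
    c=snap(n,n); print(n,c['camera_matrix'],c['rvec'],c['tvec'],ray(n,(320,200)))
c=snap('wrist','w0'); print({k:v for k,v in c.items() if k!='image'})
E
```

```text
pics
{'t': 0.0, 'qpos': array([-3.77697473e-02,  1.16512462e-01,  1.44226191e+00,  2.50360435e-05,
        1.58397493e+00, -3.78133761e-02]), 'qd': array([ 0.00061847,  0.00150287, -0.00075788, -0.00034126,  0.00043865,
        0.00103553]), 'effort': array([-3.01628024e-03, -7.32023120e+01, -6.32483125e+01, -3.67824050e-04,
        6.55109907e-03, -4.52531231e-05]), 'tool_pos': array([6.74806141e-01, 2.63860535e-05, 2.18046404e-01]), 'tcp_rot': array([7.06698352e-01, 8.75859129e-06, 7.07514973e-01, 3.98319022e-05]), 'wrist_force': array([ 0.12661847,  1.13798283, -0.43162688]), 'wrist_torque': array([ 0.00949371, -0.01863975, -0.03816593]), 'width': 0.08536162620063303}
scene [[371.75797096   0.         320.26649107]
 [  0.         371.75797096 203.10779736]
 [  0.           0.           1.        ]] [ 2.02651468  1.76789801 -0.47776458] [-0.08116123 -0.44994433  1.29810039] (array([ 1.05207016, -0.0732274 ,  0.88424419]), array([-0.5141209 ,  0.07908599, -0.85410509]))
side [[383.26596919   0.         315.9543544 ]
 [  0.         383.26596919 202.85991094]
 [  0.           0.           1.        ]] [ 2.07687441 -0.53905929  0.2842065 ] [-0.55337451  0.265065    0.80325863] (array([ 0.23125163, -0.74175032,  0.64655733]), array([ 0.41413828,  0.74275453, -0.52628157]))
{'camera_matrix': array([[309.70691629,   0.        , 319.91417042],
       [  0.        , 309.70691629, 200.94065114],
       [  0.        ,   0.        ,   1.        ]]), 'mount': array([[-6.61444561e-04, -3.00521136e-01,  9.53774926e-01,
        -1.55799790e-01],
       [ 7.62755959e-04, -9.53775009e-01, -3.00520633e-01,
         7.69487967e-02],
       [ 9.99999490e-01,  5.28719771e-04,  8.60093579e-04,
         4.55107939e-04],
       [ 0.00000000e+00,  0.00000000e+00,  0.00000000e+00,
         1.00000000e+00]])}
```

View pics/scene.png

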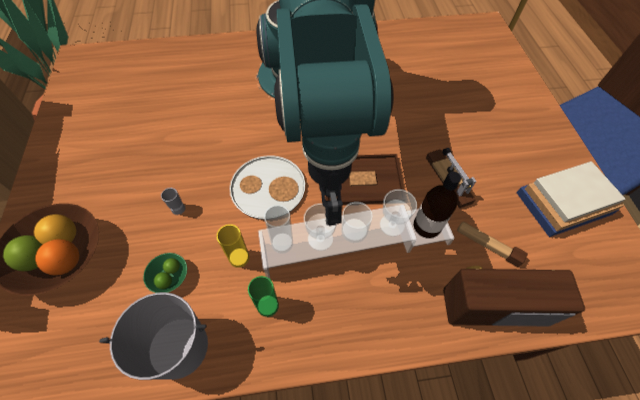

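View pics/side.png

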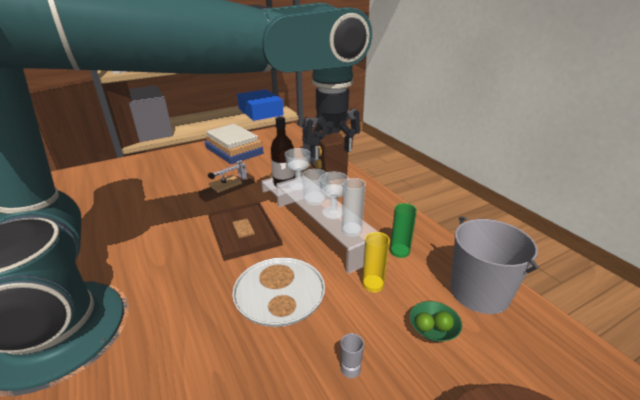

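View pics/w0.png

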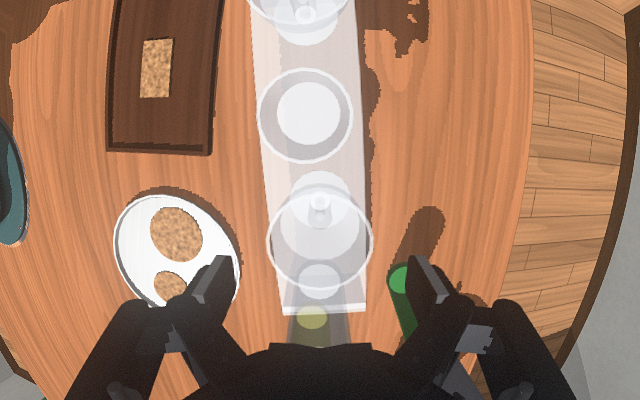

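The scene shows, from −y, the tall glass (279,230), a stem (319,228), the tumbler (357,222) and a stem (399,212). The rum bottle is at (435,212), the clip around (455,178) and the jigger at (173,202). Next come rough positions and an enlarged crop.

```bash
cat >> h.py <<'E'
def wsnap(name):
    s=env.sense(); c=viewer.camera('wrist'); cv2.imwrite(f'pics/{name}.png',c['image'][:,:,::-1])
    np.savez(f'pics/{name}.npz',camera_matrix=c['camera_matrix'],mount=c['mount'],pos=s['tool_pos'],q=s['tcp_rot'])
def wT(name):
    c=np.load(f'pics/{name}.npz'); T=np.eye(4); q=c['q']; T[:3,:3]=R.from_quat([q[1],q[2],q[3],q[0]]).as_matrix(); T[:3,3]=c['pos']
    return T@c['mount'],c['camera_matrix']
def wat(name,uv,z):
    T,K=wT(name); d=(np.array(uv,float)-K[:2,2])/K[0,0]; r=np.hypot(*d)
    v=np.array([*(d/max(r,1e-9)*np.sin(r)),np.cos(r)]); v=T[:3,:3]@v; o=T[:3,3]; return o+v*(z-o[2])/v[2]
def wproj(name,P):
    T,K=wT(name); p=np.linalg.inv(T)@np.append(P,1); th=np.arctan2(np.hypot(p[0],p[1]),p[2]); return K[:2,2]+K[0,0]*th*p[:2]/np.hypot(p[0],p[1])
def crop(name,x0,y0,x1,y1,k,out):
    im=cv2.imread(f'pics/{name}.png')[y0:y1,x0:x1]; cv2.imwrite(f'pics/{out}.png',cv2.resize(im,None,fx=k,fy=k,interpolation=cv2.INTER_CUBIC))
E
python3 - <<'E'
from h import *
s=env.sense(); q=s['tcp_rot']; c=np.load('pics/w0.npz'); d=dict(c); np.savez('pics/w0.npz',camera_matrix=d['camera_matrix'],mount=d['mount'],pos=s['tool_pos'],q=q)
for n,uv,z in [('jig',(175,210),0),('tall',(283,243),.08),('tumb',(358,236),.08),('stem',(399,225),.08),('knobtop',(438,157),.07),('clip hinge',(468,190),.07),('rum',(430,235),0),('round',(269,187),.006),('pad',(362,178),.012),('riserL',(263,258),.08),('riserR',(450,228),.08)]: print(n,at('scene',uv,z).round(3))
for n,uv,z in [('pad',(156,68),.012),('big',(176,234),.008),('small',(170,289),.008),('tumbfoot',(308,114),.085)]: print(n,wat('w0',uv,z).round(3))
a=cv2.imread('pics/scene.png')[130:250,410:490]; b=cv2.imread('pics/side.png')[140:220,190:310]
a=cv2.resize(a,None,fx=5,fy=5,interpolation=2); b=cv2.resize(b,None,fx=3.33,fy=3.33,interpolation=2)
o=np.zeros((600,800,3),np.uint8); o[:,:400]=a; o[:b.shape[0],400:400+b.shape[1]]=b[:,:400]; cv2.imwrite('pics/c1.png',o)
E
```

```text
jig [ 0.499 -0.388  0.   ]
tall [ 0.674 -0.102  0.08 ]
tumb [0.68  0.078 0.08 ]
stem [0.664 0.182 0.08 ]
knobtop [0.467 0.345 0.07 ]
clip hinge [0.583 0.39  0.07 ]
rum [0.666 0.282 0.   ]
round [ 0.462 -0.129  0.006]
pad [0.47  0.136 0.012]
riserL [ 0.706 -0.151  0.08 ]
riserR [0.689 0.304 0.08 ]
pad [0.469 0.138 0.012]
big [ 0.475 -0.087  0.008]
small [ 0.444 -0.181  0.008]
tumbfoot [0.664 0.07  0.085]
```

View pics/c1.png

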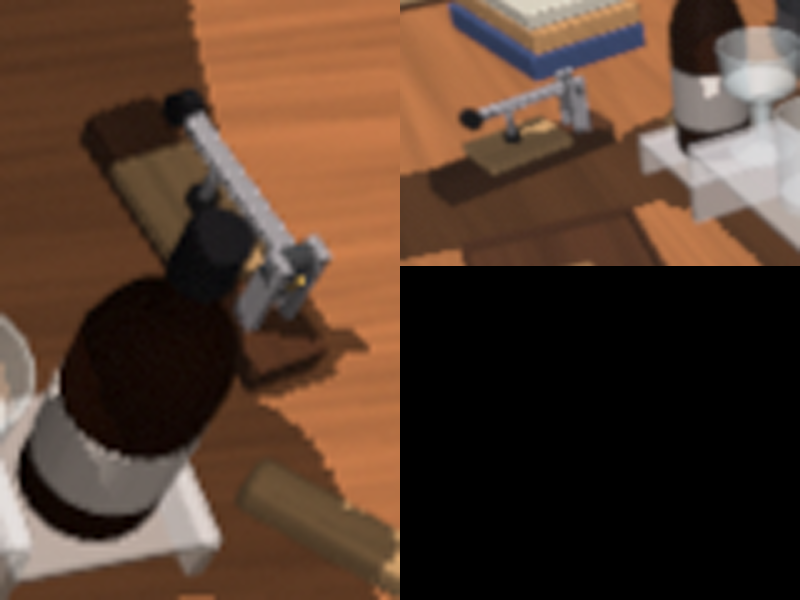

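The crop shows the clip arm from the knob, scene (447,151), to the hinge at about (467,186), and the brown coaster under it. The clip's x axis points away from the base, roughly 20° off world x. I'll move the wrist camera above it.

>>> move_arm(
  deltas=[
    [-0.03, 0, -0.06, 0, 1],
    [-0.03, 0, -0.12, 0, 1],
    [-0.03, 0.06, -0.155, 0, 1],
    [-0.03, 0.12, -0.155, 0, 1],
    [-0.03, 0.18, -0.155, 0, 1],
    [-0.03, 0.24, -0.155, 0, 1],
    [-0.03, 0.3, -0.155, 0, 1],
    [-0.03, 0.36, -0.155, 0, 1],
    [-0.03, 0.37, -0.155, 0, 1],
    [-0.03, 0.37, -0.155, 0, 1],
    [-0.03, 0.37, -0.155, 0, 1],
  ],
)

```text
t: 1.52
tool_pos: [0.5201, 0.3688, 0.2485]
tcp_rot: [0.707, 0.0, 0.707, -0.0]
wrist_force: [-0.1, -0.5, -0.1]
width: 0.085
```

Run:
```python
from h import *
wsnap('w1'); print(env.sense()['tool_pos'])
im=cv2.imread('pics/w1.png')[60:360,120:520]; cv2.imwrite('pics/w1c.png',cv2.resize(im,None,fx=2,fy=2,interpolation=2))
```

```text
[0.52015918 0.36875102 0.24866302]
```

View pics/w1c.png

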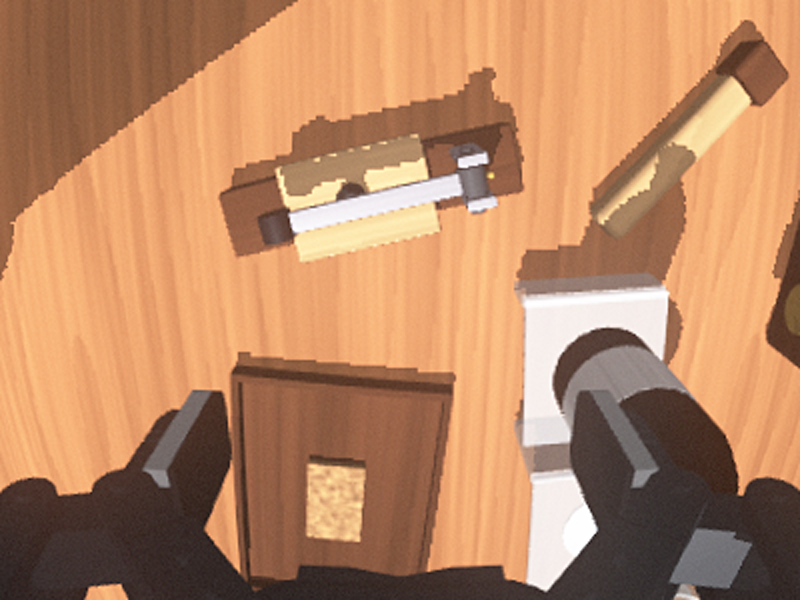

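The view shows the knob at crop (275,228), the coaster corners at (276,170), (419,135), (440,230) and (300,262), and the hinge at about (473,180). The oblong tray and its pad are at the lower left. I'll compute positions.

Run:
```python
from h import *
f=lambda u,v,z: wat('w1',(120+u/2,60+v/2),z).round(4)
k=f(275,226,.082); h=f(473,182,.078); print('knob',k,f(275,226,.072),'hinge',h)
C=[f(276,170,.034),f(419,135,.034),f(440,230,.034),f(300,260,.032)]
for c in C: print(c)
print('c',np.mean(C,0), 'ang',[np.degrees(np.arctan2(*(C[b]-C[a])[1::-1])) for a,b in((0,1),(3,2))],[np.linalg.norm(C[a]-C[b]) for a,b in((0,1),(1,2),(2,3),(3,0))])
print('ang k-h',np.degrees(np.arctan2(*(h-k)[1::-1])),np.linalg.norm(h-k))
print('block',f(221,193,.024),f(513,124,.024),f(522,191,.02))
P=[f(308,457,.012),f(366,461,.012),f(361,542,.012),f(307,536,.012)];[print('pad',p) for p in P]; print(np.mean(P,0))
print('tray edge',f(235,364,.016),f(453,377,.016), 'rum base',f(600,375,.0))
a=np.radians(14)
```

```text
knob [0.4534 0.3758 0.082 ] [0.4513 0.3736 0.072 ] hinge [0.5597 0.3987 0.078 ]
[0.4455 0.4003 0.034 ]
[0.5321 0.4205 0.034 ]
[0.5453 0.3624 0.034 ]
[0.4579 0.3429 0.032 ]
c [0.4952   0.381525 0.0335  ] ang [np.float64(13.129839216711623), np.float64(12.577386967931115)] [np.float64(0.08892468723588517), np.float64(0.059580617653730295), np.float64(0.08957125655030193), np.float64(0.05875814837109829)]
ang k-h 12.157319082575684 0.10881222357805206
block [0.4067 0.3853 0.024 ] [0.5903 0.4277 0.024 ] [0.5982 0.3851 0.02  ]
pad [0.4511 0.1831 0.012 ]
pad [0.4951 0.1804 0.012 ]
pad [0.4887 0.0977 0.012 ]
pad [0.4442 0.1027 0.012 ]
[0.469775 0.140975 0.012   ]
tray edge [0.404  0.2625 0.016 ] [0.5578 0.2537 0.016 ] rum base [0.6712 0.2449 0.    ]
```

>>> move_arm(
  deltas=[
    [0, 0, -0.03, -0.18, 1],
    [0, 0.004, -0.064, -0.36, 1],
    [0.02, 0.004, -0.064, -0.54, 1],
    [0.04, 0.004, -0.064, -0.72, 1],
    [0.06, 0.004, -0.064, -0.9, 1],
    [0.08, 0.004, -0.064, -1.08, 1],
    [0.1, 0.004, -0.064, -1.26, 1],
    [0.12, 0.004, -0.064, -1.44, 1],
    [0.12, 0.004, -0.064, -1.62, 1],
    [0.12, 0.004, -0.064, -1.794, 1],
    [0.12, 0.004, -0.064, -1.794, 1],
    [0.12, 0.004, -0.064, -1.794, 0.6],
  ],
)

```text
t: 3.08
tool_pos: [0.4564, 0.3723, 0.129]
tcp_rot: [0.443, -0.551, 0.443, 0.551]
wrist_force: [0.4, -0.6, 1.3]
width: 0.0696
```

Run:
```python
from h import *
wsnap('w2'); s=env.sense();print(s['tool_pos'],s['qpos'].round(2))
im=cv2.imread('pics/w2.png')[100:400,120:520]; cv2.imwrite('pics/w2c.png',cv2.resize(im,None,fx=2,fy=2,interpolation=2))
```

```text
[0.45629919 0.37246124 0.12894053] [ 0.64 -0.03  1.74  0.    1.43 -1.15]
```

View pics/w2c.png

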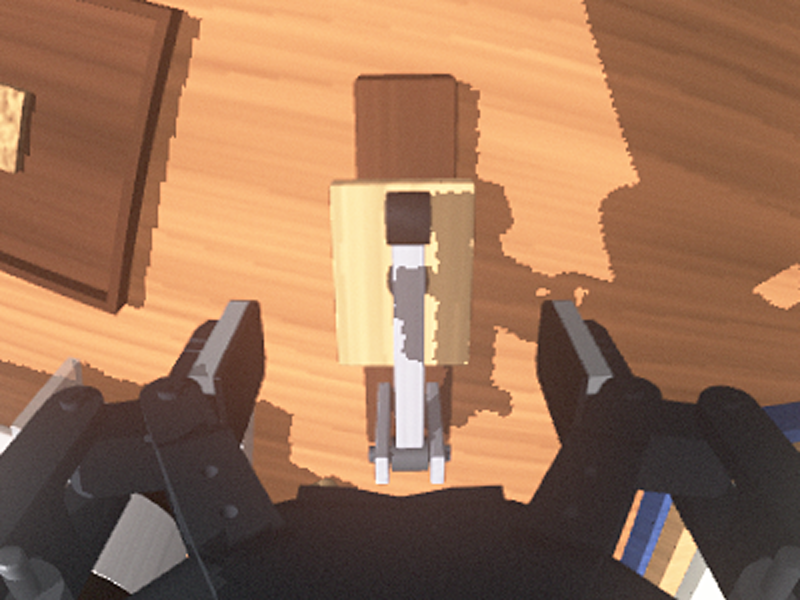

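The arm and coaster are well aligned with the gripper. The knob is at crop (408,218), the coaster's top edge at row 184 and its bottom edge at row 362.

Run:
```python
from h import *
f=lambda u,v,z: wat('w2',(120+u/2,100+v/2),z).round(4)
print('knob',f(408,194,.074),f(408,218,.082),f(408,244,.074))
C=[f(331,185,.034),f(475,185,.034),f(470,362,.034),f(340,362,.034)];print(C,np.mean(C,0))
```

```text
knob [0.4432 0.3723 0.074 ] [0.4493 0.3736 0.082 ] [0.4618 0.3766 0.074 ]
[array([0.4581, 0.3429, 0.034 ]), array([0.4449, 0.4024, 0.034 ]), array([0.5302, 0.423 , 0.034 ]), array([0.5434, 0.3624, 0.034 ])] [0.49415  0.382675 0.034   ]
```

>>> move_arm(
  deltas=[
    [0.04, 0.002, 0.002, 0, 0.6],
    [0.063, 0.002, 0.002, 0, 0.5],
    [0.063, 0.002, 0.002, 0, 0.3],
    [0.063, 0.002, 0.002, 0, 0.1],
    [0.063, 0.002, 0.002, 0, 0],
    [0.063, 0.002, 0.002, 0, 0],
    [0.063, 0.002, 0.002, 0, 0],
    [0.063, 0.002, 0.002, 0, 0],
  ],
)

```text
t: 4.12
tool_pos: [0.454, 0.3744, 0.0667]
tcp_rot: [0.443, -0.551, 0.442, 0.552]
wrist_force: [-5.2, 2.3, 4.5]
width: 0.0115
```

>>> move_arm(
  deltas=[
    [-0.011, -0.0005, 0, 0, 0],
    [-0.022, -0.002, 0, 0, 0],
    [-0.0325, -0.005, 0, 0, 0],
    [-0.043, -0.0087, 0, 0, 0],
    [-0.0527, -0.0135, 0, 0, 0],
    [-0.062, -0.019, 0, 0, 0],
    [-0.071, -0.026, 0, 0, 0],
    [-0.079, -0.033, 0, 0, 0],
    [-0.086, -0.0416, 0, 0, 0],
    [-0.0926, -0.0506, 0, 0, 0],
    [-0.098, -0.06, 0, 0, 0],
  ],
)

```text
t: 5.5
tool_pos: [0.5132, 0.3873, 0.1652]
tcp_rot: [0.443, -0.551, 0.442, 0.552]
wrist_force: [-0.6, 0.4, -0.6]
width: -0.0004
```

Run:
```python
from h import *
wsnap('w3'); snap('side','s3')
a=cv2.resize(cv2.imread('pics/s3.png')[110:210,190:290],None,fx=4,fy=4,interpolation=2); b=cv2.imread('pics/w3.png')[:,120:520]
cv2.imwrite('pics/c3.png',np.hstack([a,b]))
```

```text
(no output)
```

View pics/c3.png

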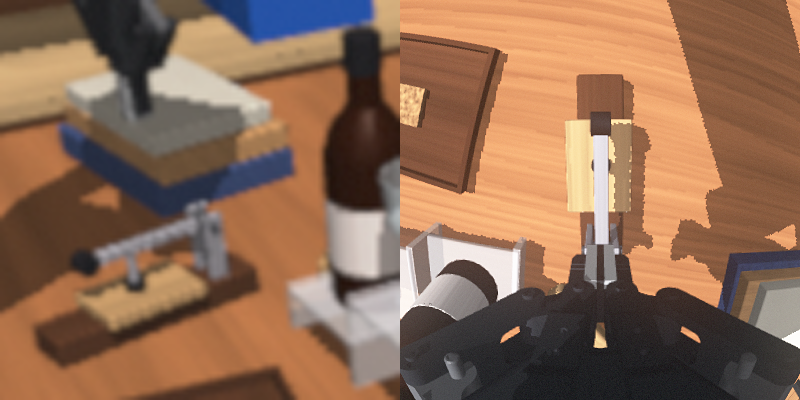

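The knob slipped out: the side view shows the arm still closed with the knob at the left end, and the fingers shut above it. I'll triangulate the knob's actual position.

```bash
python3 - <<'E'
from h import *
A=[];b=[]
def add(o,d):
    d=d/np.linalg.norm(d); M=np.eye(3)-np.outer(d,d); A.append(M); b.append(M@o)
L=[('w1',(257.5,173)),('w2',(324,209)),('w3',(320,123))]
for n,uv in L:
    o=wat(n,uv,.2); add(o,wat(n,uv,0.)-o)
o,d=ray('side',(211,175.5)); add(o,d)
o,d=ray('scene',(447,151)); add(o,d)
for sel in (slice(0,3),slice(0,5)):
    x=np.linalg.lstsq(np.vstack(A[sel]),np.hstack(b[sel]),rcond=None)[0]; print(x, [np.linalg.norm(M@x-c).round(4) for M,c in zip(A[sel],b[sel])])
print(wproj('w3',x),proj('side',x),proj('scene',x)); s=env.sense(); print(s['tool_pos'],s['qpos'].round(2))
# finger tips in w2: expected positions
E
python3 -c "
import cv2
im=cv2.imread('pics/w3.png')[80:280,220:420];cv2.imwrite('pics/w3d.png',cv2.resize(im,None,fx=3,fy=3,interpolation=2))"
```

```text
[0.45177141 0.37409233 0.0744835 ] [np.float64(0.0001), np.float64(0.0002), np.float64(0.0003)]
[0.45241164 0.37400192 0.07205972] [np.float64(0.0011), np.float64(0.0006), np.float64(0.0007), np.float64(0.0021), np.float64(0.001)]
[319.99679808 123.80860745] [[210.35185651 175.24291444]] [[446.68826527 151.24654077]]
[0.51348657 0.38738058 0.16523354] [ 0.61  0.07  1.58  0.    1.49 -1.18]
```

View pics/w3d.png

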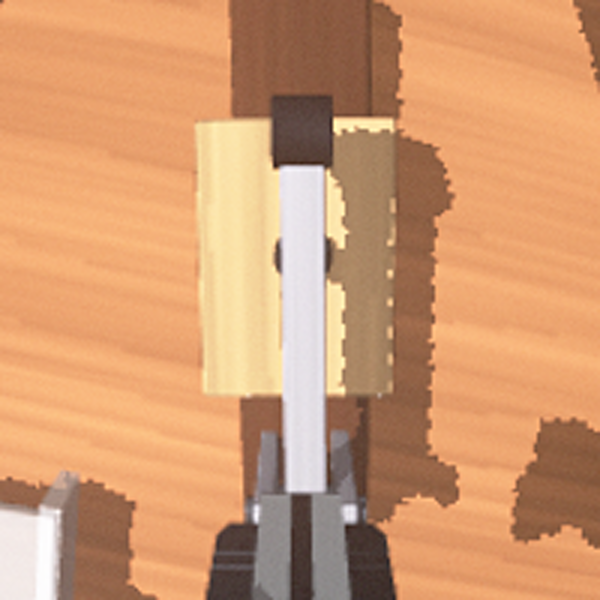

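>>> move_arm(
  deltas=[
    [0, 0.03, 0.0005, 0, 0.5],
    [0, 0.0635, 0.0005, 0, 0.5],
    [0, 0.0635, 0.0005, 0, 0.5],
    [0.04, 0.0635, 0.0005, 0, 0.5],
    [0.08, 0.0635, 0.0005, 0, 0.5],
    [0.1, 0.0635, 0.0005, 0, 0.5],
    [0.1, 0.0635, 0.0005, 0, 0.3],
    [0.1, 0.0635, 0.0005, 0, 0.25],
    [0.1, 0.0635, 0.0005, 0, 0.25],
    [0.1, 0.0635, 0.0005, 0, 0.25],
  ],
)

```text
t: 6.85
tool_pos: [0.4518, 0.3745, 0.066]
tcp_rot: [-0.444, 0.551, -0.442, -0.551]
wrist_force: [-0.7, -0.6, -0.1]
width: 0.0212
```

>>> move_arm(
  deltas=[
    [0, 0, 0, 0, 0.1],
  ],
)

```text
t: 6.98
tool_pos: [0.4519, 0.3742, 0.0664]
tcp_rot: [-0.444, 0.552, -0.442, -0.551]
wrist_force: [-1.1, -4.0, -0.9]
width: 0.012
```

>>> move_arm(
  deltas=[
    [0, 0, 0, 0, 0.1],
    [0, 0, 0, 0, 0.1],
  ],
)

```text
t: 7.22
tool_pos: [0.4518, 0.3742, 0.0664]
tcp_rot: [-0.444, 0.552, -0.442, -0.551]
wrist_force: [0.6, -2.8, -0.0]
width: 0.0119
```

>>> move_arm(
  deltas=[
    [0, 0, 0, 0, 0.1],
    [0, 0, 0, 0, 0.1],
  ],
)

```text
t: 7.48
tool_pos: [0.4518, 0.3742, 0.0664]
tcp_rot: [-0.444, 0.552, -0.442, -0.551]
wrist_force: [-0.6, -1.7, 0.2]
width: 0.0122
```

>>> move_arm(
  deltas=[
    [0, 0, 0, 0, 0],
    [0, 0, 0, 0, 0],
    [-0.005, 0, 0, 0, 0],
    [-0.01, -0.0005, 0, 0, 0],
    [-0.015, -0.001, 0, 0, 0],
  ],
)

```text
t: 8.1
tool_pos: [0.4538, 0.3746, 0.082]
tcp_rot: [-0.444, 0.552, -0.441, -0.551]
wrist_force: [11.7, 1.3, -5.2]
width: 0.0116
```

Run:
```python
from h import *
wsnap('w4'); print(env.sense()['width'])
crop('w4',220,130,420,330,3,'w4c')
```

```text
0.011777437714097342
```

View pics/w4c.png

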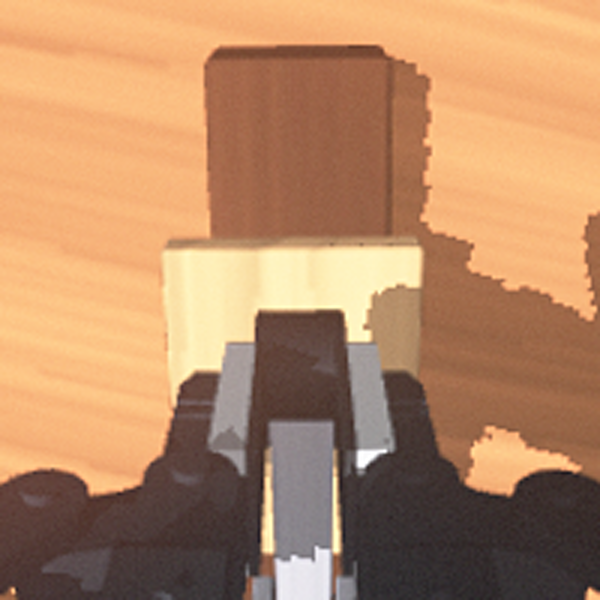

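The picture shows the knob held between the pads and lifted 15 mm; the width reading is simply a few mm low. I'll carry on in small steps and watch the force.

>>> move_arm(
  deltas=[
    [-0.006, -0.002, 0, 0, 0],
    [-0.012, -0.003, 0, 0, 0],
    [-0.017, -0.0045, 0, 0, 0],
    [-0.017, -0.0045, 0, 0, 0],
  ],
)

```text
t: 8.65
tool_pos: [0.4593, 0.3758, 0.1004]
tcp_rot: [-0.445, 0.552, -0.44, -0.55]
wrist_force: [8.7, 0.4, -7.4]
width: 0.0115
```

>>> move_arm(
  deltas=[
    [-0.007, -0.005, 0, 0, 0],
    [-0.014, -0.009, 0, 0, 0],
    [-0.021, -0.0125, 0, 0, 0],
    [-0.028, -0.017, 0, 0, 0],
    [-0.028, -0.017, 0, 0, 0],
  ],
)

```text
t: 9.28
tool_pos: [0.476, 0.3796, 0.1294]
tcp_rot: [-0.446, 0.552, -0.44, -0.55]
wrist_force: [-3.1, -0.2, 0.4]
width: 0.0102
```

Run:
```python
from h import *
wsnap('w5'); snap('side','s5')
a=cv2.resize(cv2.imread('pics/s5.png')[110:210,190:290],None,fx=4,fy=4,interpolation=2); b=cv2.resize(cv2.imread('pics/w5.png')[130:330,220:420],None,fx=2,fy=2,interpolation=2)
cv2.imwrite('pics/c5.png',np.hstack([a,b]))
```

```text
(no output)
```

View pics/c5.png

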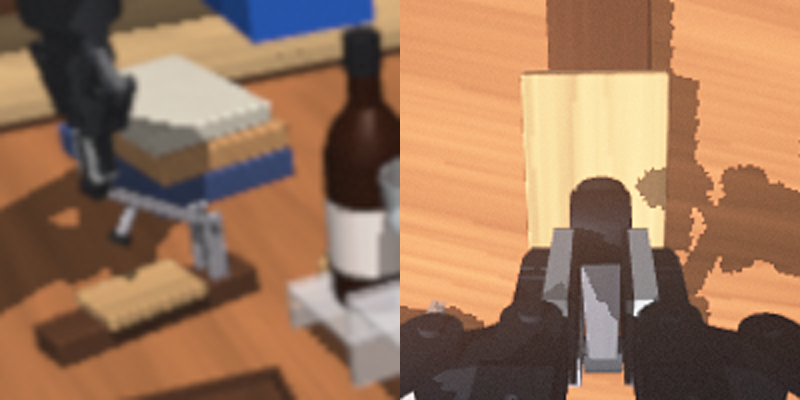

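Run:
```python
from h import *
c=np.load('pics/w5.npz'); M=c['mount']; K=c['camera_matrix']
def tl(v,x):
    d=(v-K[1,2])/K[0,0]; ry=np.array([0,np.sin(d),np.cos(d)]); r=M[:3,:3]@ry; o=M[:3,3]; return (o+r*(x-o[0])/r[0]).round(4)
for n,v in [('knob front w4',233),('knob back w4',270),('knob front w5',219),('knob back w5',262),('tip edge',244)]:
    print(n,[tl(v,x)[1] for x in (.011,.004,0,-.004,-.008)])
```

```text
knob front w4 [np.float64(0.0042), np.float64(0.0072), np.float64(0.009), np.float64(0.0107), np.float64(0.0125)]
knob back w4 [np.float64(-0.021), np.float64(-0.0169), np.float64(-0.0145), np.float64(-0.0122), np.float64(-0.0098)]
knob front w5 [np.float64(0.013), np.float64(0.0157), np.float64(0.0172), np.float64(0.0187), np.float64(0.0203)]
knob back w5 [np.float64(-0.0153), np.float64(-0.0114), np.float64(-0.0092), np.float64(-0.007), np.float64(-0.0048)]
tip edge [np.float64(-0.003), np.float64(0.0003), np.float64(0.0023), np.float64(0.0042), np.float64(0.0061)]
```

The knob is still held but has slid about 5 mm outward in the pads, because my extra x was too much; the ideal arc matches. I'll go back to that arc.

>>> move_arm(
  deltas=[
    [-0.004, 0.001, 0, 0, 0],
    [-0.008, 0, 0, 0, 0],
    [-0.012, -0.0035, 0, 0, 0],
    [-0.016, -0.0076, 0, 0, 0],
    [-0.02, -0.0115, 0, 0, 0],
    [-0.023, -0.016, 0, 0, 0],
    [-0.023, -0.016, 0, 0, 0],
  ],
)

```text
t: 10.25
tool_pos: [0.4912, 0.3829, 0.1519]
tcp_rot: [-0.445, 0.552, -0.44, -0.55]
wrist_force: [-0.9, -0.4, 0.2]
width: 0.0002
```

It slipped off again, so the knob seems slippery. I'll pinch the flat arm just inside the knob, at a radius of about 90 mm, where sliding along the arm does no harm.

>>> move_arm(
  deltas=[
    [0, 0.02, 0, 0, 0.5],
    [0, 0.02, 0, 0, 0.5],
    [0, 0.02, 0, 0, 0.5],
    [0.04, 0.02, 0, 0, 0.5],
    [0.08, 0.02, 0, 0, 0.5],
    [0.086, 0.02, 0, 0, 0.5],
    [0.086, 0.02, 0, 0, 0.2],
    [0.086, 0.02, 0, 0, 0],
    [0.086, 0.02, 0, 0, 0],
    [0.086, 0.02, 0, 0, 0],
    [0.086, 0.02, 0, 0, 0],
  ],
)

```text
t: 11.62
tool_pos: [0.4723, 0.379, 0.0661]
tcp_rot: [-0.446, 0.552, -0.44, -0.55]
wrist_force: [0.6, -0.5, -0.5]
width: 0.0001
```

>>> move_arm(
  deltas=[
    [-0.009, -0.0005, 0, 0, 0],
    [-0.018, -0.002, 0, 0, 0],
    [-0.0265, -0.004, 0, 0, 0],
    [-0.035, -0.007, 0, 0, 0],
  ],
)

```text
t: 12.12
tool_pos: [0.4792, 0.3804, 0.1019]
tcp_rot: [-0.446, 0.552, -0.44, -0.55]
wrist_force: [0.1, -0.2, -0.5]
width: -0.0006
```

Run:
```python
from h import *
wsnap('w6'); snap('side','s6')
a=cv2.resize(cv2.imread('pics/s6.png')[110:210,190:290],None,fx=4,fy=4,interpolation=2); b=cv2.imread('pics/w6.png')[:,120:520]
cv2.imwrite('pics/c6.png',np.hstack([a,b]))
```

```text
(no output)
```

View pics/c6.png

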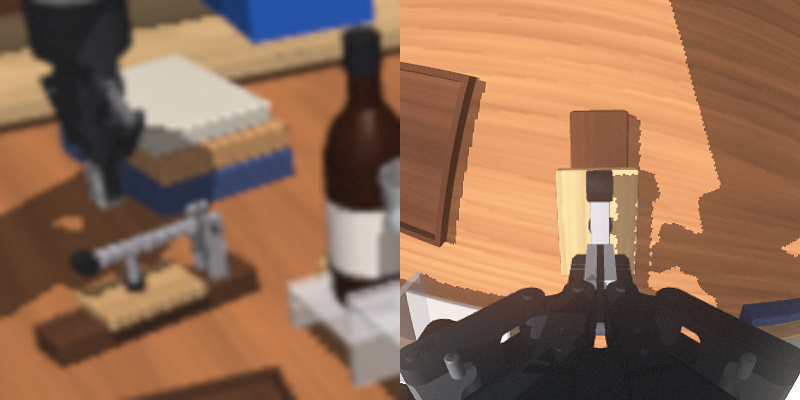

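The side view shows the arm shut and the gripper above it, so the bar doesn't catch between the pads. My second lift's measured path fits R = 110 mm with a start angle of about 0.065 without any slip, so the third move, outward, is what forced it off. I'll grip the knob again and follow that arc.

>>> move_arm(
  deltas=[
    [-0.01, 0.0285, 0, 0, 0.5],
    [-0.01, 0.0285, 0, 0, 0.5],
    [-0.01, 0.0285, 0, 0, 0.5],
    [0.02, 0.0285, 0, 0, 0.5],
    [0.036, 0.0285, 0, 0, 0.5],
    [0.036, 0.0285, 0, 0, 0.3],
    [0.036, 0.0285, 0, 0, 0.2],
    [0.036, 0.0285, 0, 0, 0],
    [0.036, 0.0285, 0, 0, 0],
    [0.036, 0.0285, 0, 0, 0],
    [0.036, 0.0285, 0, 0, 0],
  ],
)

```text
t: 13.6
tool_pos: [0.4525, 0.3745, 0.0671]
tcp_rot: [-0.446, 0.553, -0.44, -0.55]
wrist_force: [1.7, -5.1, 1.7]
width: 0.0111
```

>>> move_arm(
  deltas=[
    [-0.008, -0.001, 0, 0, 0],
    [-0.016, -0.0024, 0, 0, 0],
    [-0.024, -0.0044, 0, 0, 0],
    [-0.032, -0.0071, 0, 0, 0],
    [-0.032, -0.0071, 0, 0, 0],
  ],
)

```text
t: 14.22
tool_pos: [0.4598, 0.376, 0.1003]
tcp_rot: [-0.447, 0.553, -0.439, -0.549]
wrist_force: [4.9, -3.0, -4.2]
width: 0.0102
```

>>> move_arm(
  deltas=[
    [-0.0075, -0.0033, 0, 0, 0],
    [-0.015, -0.0073, 0, 0, 0],
    [-0.022, -0.0115, 0, 0, 0],
    [-0.0286, -0.0161, 0, 0, 0],
    [-0.0286, -0.0161, 0, 0, 0],
  ],
)

```text
t: 14.85
tool_pos: [0.4757, 0.3797, 0.1301]
tcp_rot: [-0.447, 0.553, -0.439, -0.549]
wrist_force: [-0.7, 0.1, 0.1]
width: 0.0003
```

>>> move_arm(
  deltas=[
    [-0.005, 0.015, 0, 0, 0.5],
    [-0.005, 0.0275, 0, 0, 0.5],
    [-0.005, 0.0275, 0, 0, 0.5],
    [0.035, 0.0275, 0, 0, 0.5],
    [0.07, 0.0275, 0, 0, 0.5],
    [0.07, 0.0275, 0, 0, 0.3],
    [0.07, 0.0275, 0, 0, 0.2],
    [0.07, 0.0275, 0, 0, 0],
    [0.07, 0.0275, 0, 0, 0],
    [0.07, 0.0275, 0, 0, 0],
    [0.07, 0.0275, 0, 0, 0],
  ],
)

```text
t: 16.23
tool_pos: [0.4501, 0.374, 0.0614]
tcp_rot: [-0.447, 0.553, -0.439, -0.549]
wrist_force: [-0.2, -5.5, -1.3]
width: 0.0134
```

>>> move_arm(
  deltas=[
    [-0.008, -0.0003, 0, 0, 0],
    [-0.016, -0.0012, 0, 0, 0],
    [-0.024, -0.0026, 0, 0, 0],
    [-0.032, -0.0047, 0, 0, 0],
    [-0.032, -0.0047, 0, 0, 0],
  ],
)

```text
t: 16.85
tool_pos: [0.4561, 0.3752, 0.0958]
tcp_rot: [-0.449, 0.554, -0.437, -0.548]
wrist_force: [12.4, -0.3, -8.9]
width: 0.0136
```

Run:
```python
from h import *
wsnap('w7'); snap('side','s7')
a=cv2.resize(cv2.imread('pics/s7.png')[110:210,190:290],None,fx=4,fy=4,interpolation=2); b=cv2.resize(cv2.imread('pics/w7.png')[130:330,220:420],None,fx=2,fy=2,interpolation=2)
cv2.imwrite('pics/c7.png',np.hstack([a,b]))
```

```text
(no output)
```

View pics/c7.png

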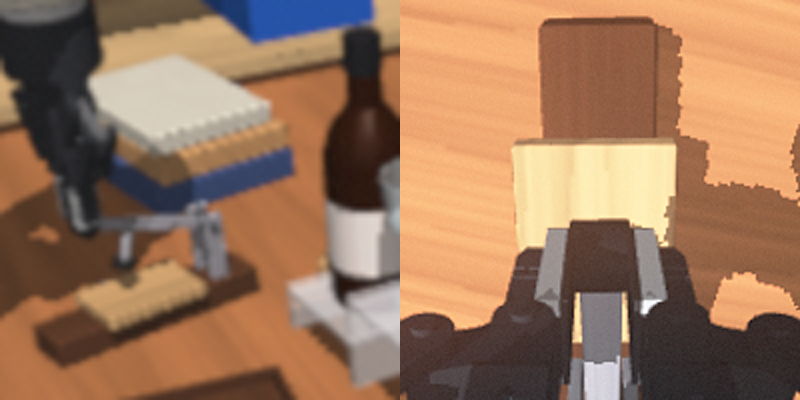

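Now the knob is held deeper in the pads (width 0.0136, front edge at crop row 220). I'll continue along the arc.

>>> move_arm(
  deltas=[
    [-0.007, -0.003, 0, 0, 0],
    [-0.014, -0.006, 0, 0, 0],
    [-0.021, -0.0098, 0, 0, 0],
    [-0.0275, -0.014, 0, 0, 0],
  ],
)

```text
t: 17.45
tool_pos: [0.4696, 0.3782, 0.1245]
tcp_rot: [-0.449, 0.554, -0.437, -0.548]
wrist_force: [5.3, 1.5, -9.7]
width: 0.0127
```

>>> move_arm(
  deltas=[
    [-0.0119, -0.0096, 0, 0, 0],
    [-0.023, -0.0217, 0, 0, 0],
    [-0.0323, -0.0354, 0, 0, 0],
    [-0.0394, -0.0502, 0, 0, 0],
    [-0.0442, -0.066, 0, 0, 0],
  ],
)

```text
t: 18.08
tool_pos: [0.5336, 0.3928, 0.1716]
tcp_rot: [-0.45, 0.554, -0.436, -0.549]
wrist_force: [-1.8, 4.8, -4.2]
width: 0.0109
```

>>> move_arm(
  deltas=[
    [-0.001, -0.011, 0, 0, 0],
    [-0.001, -0.019, 0, 0, 0],
    [-0.001, -0.019, 0, 0, 0.3],
    [-0.001, -0.019, 0, 0, 0.5],
    [-0.001, -0.019, 0, 0, 1],
    [-0.03, -0.01, 0, 0, 1],
    [-0.06, 0.02, 0, 0, 1],
    [-0.06, 0.04, 0, 0, 1],
    [-0.06, 0.04, 0, 0, 1],
  ],
)

```text
t: 19.2
tool_pos: [0.4927, 0.3836, 0.2315]
tcp_rot: [-0.45, 0.554, -0.436, -0.549]
wrist_force: [-0.2, 0.5, -0.8]
width: 0.0854
```

Run:
```python
from h import *
wsnap('w8'); snap('side','s8')
a=cv2.resize(cv2.imread('pics/s8.png')[110:210,190:290],None,fx=4,fy=4,interpolation=2); b=cv2.imread('pics/w8.png')[:,120:520]
cv2.imwrite('pics/c8.png',np.hstack([a,b])); print(env.sense()['tool_pos'])
```

```text
[0.49366295 0.3836372  0.23065365]
```

View pics/c8.png

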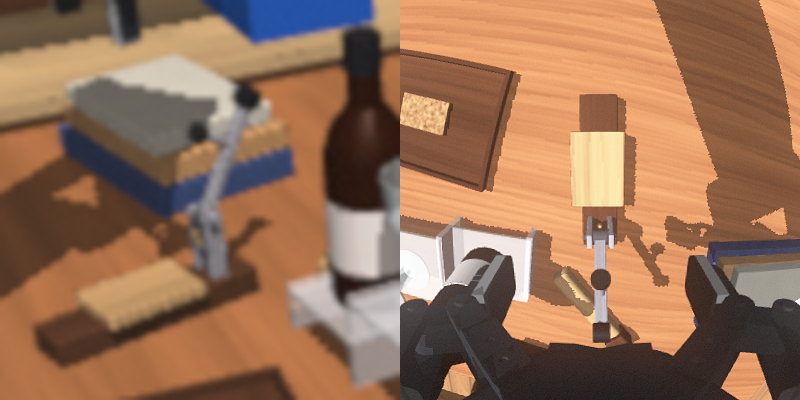

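The arm stands open by itself and the coaster lies free on the block. Only 3 views are left, so I'll measure by colour segmentation from here.

```bash
cat >> h.py <<'E'
def blob(name,lo,hi,z,box=None,minA=60,wrist=True):
    im=cv2.imread(f'pics/{name}.png'); m=cv2.inRange(cv2.cvtColor(im,cv2.COLOR_BGR2HSV),np.array(lo),np.array(hi))
    if box: k=np.zeros_like(m); k[box[1]:box[3],box[0]:box[2]]=255; m&=k
    m=cv2.morphologyEx(m,cv2.MORPH_CLOSE,np.ones((5,5)))
    out=[]
    for c in cv2.findContours(m,cv2.RETR_EXTERNAL,cv2.CHAIN_APPROX_NONE)[0]:
        if cv2.contourArea(c)<minA: continue
        P=np.array([(wat if wrist else at)(name,p[0],z)[:2] for p in c],np.float32)
        r=cv2.minAreaRect(P*1000); out.append((np.round(r[0],1),np.round(r[1],1),round(r[2],1),cv2.boundingRect(c)))
    return out
def tool():
    s=env.sense(); q=s['tcp_rot']; M=R.from_quat([q[1],q[2],q[3],q[0]]).as_matrix(); return s['tool_pos'],M
def rel(P,yaw):
    "deltas for world target P; yaw=world heading (deg) of tool z"
    p,M=tool(); cur=np.degrees(np.arctan2(M[1,2],M[0,2])); t=-((yaw-cur+180)%360-180)
    print('cur',p.round(4),'head',cur.round(2),'tilt',M[2].round(4),'delta',(M.T@(np.array(P)-p)).round(4),'turn',np.radians(t).round(4))
E
python3 - <<'E'
from h import *
im=cv2.imread('pics/w8.png'); hs=cv2.cvtColor(im,cv2.COLOR_BGR2HSV)
for p in [(318,170),(300,190),(340,150),(400-0,60),(290,105),(310,105),(150,110),(140,130)]: print(p,hs[p[1],p[0]])
print('coaster',blob('w8',(15,60,120),(30,165,255),.034,(270,110,370,225)))
h1=cv2.cvtColor(cv2.imread('pics/w1.png'),cv2.COLOR_BGR2HSV); h0=cv2.cvtColor(cv2.imread('pics/w0.png'),cv2.COLOR_BGR2HSV)
print('pad px',h1[310,288],h1[320,290],'floor',h1[280,280],'rim',h1[244,290],'disc',h0[234,176],h0[285,168],'aluminium',h0[250,225])
rel((.494,.3825,.1),12.8+90)
E
```

```text
(318, 170) [ 21  82 251]
(300, 190) [ 21  89 249]
(340, 150) [ 21  84 251]
(400, 60) [ 12 146 143]
(290, 105) [ 13 132 242]
(310, 105) [ 11 138 140]
(150, 110) [ 16 110 242]
(140, 130) [  9 134 126]
coaster [(array([494.8, 381.6]), array([90. , 62.1]), 13.3, (290, 132, 54, 75))]
pad px [ 20  97 251] [ 15 115 232] floor [ 10 131 134] rim [ 11 140 146] disc [ 13 104 216] [ 13 105 209] aluminium [120   1 253]
cur [0.4937 0.3836 0.2307] head 102.43 tilt [-0.9998 -0.0193  0.006 ] delta [ 0.1306  0.0024 -0.002 ] turn -0.0064
```

Run:
```python
from h import *
print('pad w1',blob('w1',(13,60,185),(26,150,255),.012,(262,270,312,340)))
print('pad w8',blob('w8',(13,60,185),(26,150,255),.012,(100,80,180,150)))
print('pad w0',blob('w0',(13,60,185),(26,150,255),.012,(125,30,185,110)))
print('tumb?');print('discs w0',blob('w0',(8,60,120),(26,180,255),.008,(140,200,220,312)))
snap('scene','sc2')
print('scene pad',blob('sc2',(8,60,150),(28,180,255),.012,(330,160,390,195),20,False))
print('scene discs',blob('sc2',(8,60,110),(28,180,255),.008,(236,165,303,210),20,False))
print('side discs',blob('side',(8,60,110),(28,180,255),.008,(240,262,316,318),20,False),blob('side',(8,60,130),(28,180,255),.012,(225,212,262,245),20,False))
print('jig base scene')
```

```text
pad w1 [(array([468.5, 138.1]), array([75.8, 44.3]), 84.7, (273, 292, 30, 39))]
pad w8 [(array([468.4, 138.4]), array([74.9, 44.6]), 84.5, (119, 92, 50, 43))]
pad w0 [(array([467.9, 138.5]), array([74.3, 43.3]), 85.2, (140, 39, 32, 58))]
tumb?
discs w0 [(array([ 441.6, -172.9]), array([60.8, 45.9]), 29.6, (154, 271, 33, 31)), (array([472.1, -88.6]), array([83.1, 82.1]), 81.5, (150, 207, 52, 55)), (array([526.7, -51. ]), array([38.5, 27.5]), 0.0, (192, 200, 28, 21))]
scene pad [(array([470.1, 137.7]), array([72.3, 41.5]), 82.4, (350, 172, 26, 13))]
scene discs [(array([472.9, -89.6]), array([82.2, 82.1]), 33.0, (269, 176, 30, 26)), (array([ 445.7, -179.5]), array([59.2, 60.9]), 24.4, (240, 175, 22, 19))]
side discs [(array([ 490.8, -234.5]), array([19.3, 17. ]), 60.7, (307, 310, 9, 8)), (array([ 446.1, -181.9]), array([59.2, 61. ]), 12.2, (268, 295, 28, 22)), (array([472.2, -91.4]), array([79.5, 81.8]), 60.6, (259, 265, 35, 24)), (array([563.6, -95.1]), array([18.6, 22.9]), 60.6, (306, 262, 10, 6)), (array([421.3, -29.2]), array([43.8, 42.9]), 60.6, (240, 262, 18, 13))] [(array([469. , 134.2]), array([83.1, 45.4]), 84.7, (233, 219, 22, 18))]
jig base scene
```

Run:
```python
from h import *
rel((.4948,.3816,.06),103.3); rel((.4948,.3816,.022),103.3)
```

```text
cur [0.4938 0.3837 0.2304] head 102.42 tilt [-0.9998 -0.0188  0.0058] delta [ 0.1704  0.0027 -0.0032] turn -0.0154
cur [0.4938 0.3837 0.2304] head 102.42 tilt [-0.9998 -0.0188  0.0058] delta [ 0.2084  0.0034 -0.0034] turn -0.0154
```

>>> move_arm(
  deltas=[
    [0.06, 0.003, -0.003, -0.015, 1],
    [0.12, 0.003, -0.003, -0.015, 1],
    [0.17, 0.003, -0.003, -0.015, 1],
    [0.195, 0.0033, -0.0034, -0.015, 1],
    [0.208, 0.0034, -0.0034, -0.015, 1],
    [0.208, 0.0034, -0.0034, -0.015, 1],
    [0.208, 0.0034, -0.0034, -0.015, 0.7],
    [0.208, 0.0034, -0.0034, -0.015, 0.5],
    [0.208, 0.0034, -0.0034, -0.015, 0.5],
    [0.208, 0.0034, -0.0034, -0.015, 0.5],
  ],
)

```text
t: 20.6
tool_pos: [0.4949, 0.3817, 0.0227]
tcp_rot: [-0.445, 0.557, -0.432, -0.552]
wrist_force: [-0.2, -0.2, -0.3]
width: 0.0429
```

Run:
```python
from h import *
wsnap('w9'); snap('side','s9')
a=cv2.resize(cv2.imread('pics/s9.png')[130:230,190:290],None,fx=4,fy=4,interpolation=2); b=cv2.resize(cv2.imread('pics/w9.png')[130:330,220:420],None,fx=2,fy=2,interpolation=2)
cv2.imwrite('pics/c9.png',np.hstack([a,b]))
```

```text
(no output)
```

View pics/c9.png

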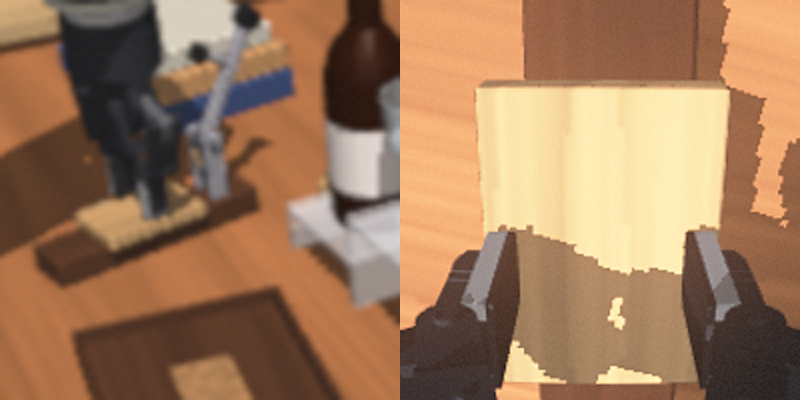

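The fingertips are closed above the coaster top. Measured in the picture, they stand about 15 mm behind the TCP, not 11 mm ahead, which also explains the knob slipping. I'll open and go 20 mm lower.

>>> move_arm(
  deltas=[
    [0, 0, 0, 0, 1],
    [0, 0, 0, 0, 1],
    [0, 0, 0, 0, 1],
    [0.007, 0, 0, 0, 1],
    [0.014, 0, 0, 0, 1],
    [0.02, 0, 0, 0, 1],
    [0.02, 0, 0, 0, 1],
  ],
)

```text
t: 21.58
tool_pos: [0.4949, 0.3816, 0.0017]
tcp_rot: [-0.445, 0.557, -0.433, -0.552]
wrist_force: [0.1, 0.0, -0.3]
width: 0.0856
```

>>> move_arm(
  deltas=[
    [0, 0, 0, 0, 0.7],
    [0, 0, 0, 0, 0.5],
    [0, 0, 0, 0, 0.4],
    [0, 0, 0, 0, 0.4],
  ],
)

```text
t: 22.08
tool_pos: [0.4952, 0.3818, 0.0022]
tcp_rot: [-0.445, 0.557, -0.432, -0.552]
wrist_force: [-1.3, -1.2, 5.7]
width: 0.0607
```

The coaster is gripped (60.7 mm). Lifting.

>>> move_arm(
  deltas=[
    [-0.01, 0, 0, 0, 0.3],
    [-0.04, 0, 0, 0, 0.3],
    [-0.08, 0, 0, 0, 0.3],
    [-0.12, 0, 0, 0, 0.3],
    [-0.12, 0, 0, 0, 0.3],
  ],
)

```text
t: 22.7
tool_pos: [0.4942, 0.3814, 0.1263]
tcp_rot: [-0.447, 0.558, -0.431, -0.551]
wrist_force: [-0.2, 0.4, -1.4]
width: 0.0605
```

Run:
```python
from h import *
wsnap('w10'); p,M=tool()
for z in (p[2]+.02,p[2]+.032): print('coaster',blob('w10',(15,40,80),(30,165,255),z,(200,150,440,330)), )
rel((.4684,.1383,p[2]),-5.2)
```

```text
coaster [(array([497.6, 367.9]), array([92., 96.]), 12.9, (201, 176, 192, 154))]
coaster [(array([490.5, 367.4]), array([83.9, 87.6]), 12.9, (201, 176, 192, 154))]
cur [0.4935 0.3809 0.1238] head 103.28 tilt [-0.9998 -0.0211  0.0064] delta [-0.0032  0.0801 -0.2303] turn 1.8933
```

>>> move_arm(
  deltas=[
    [-0.001, 0.008, -0.023, 0.17, 0.3],
    [-0.001, 0.016, -0.046, 0.34, 0.3],
    [-0.001, 0.024, -0.069, 0.51, 0.3],
    [-0.001, 0.032, -0.092, 0.68, 0.3],
    [-0.002, 0.04, -0.115, 0.85, 0.3],
    [-0.002, 0.048, -0.138, 1.02, 0.3],
    [-0.002, 0.056, -0.161, 1.19, 0.3],
    [-0.002, 0.064, -0.184, 1.36, 0.3],
    [-0.003, 0.072, -0.207, 1.53, 0.3],
    [-0.003, 0.08, -0.23, 1.7, 0.3],
    [-0.003, 0.08, -0.23, 1.87, 0.3],
    [-0.003, 0.08, -0.23, 1.893, 0.3],
    [-0.003, 0.08, -0.23, 1.893, 0.3],
  ],
)

```text
t: 24.38
tool_pos: [0.4682, 0.1388, 0.1231]
tcp_rot: [0.713, 0.035, 0.7, -0.027]
wrist_force: [0.9, 0.2, -0.7]
width: 0.0604
```

Run:
```python
from h import *
wsnap('w11'); print(env.sense()['width'],env.sense()['qpos'].round(2))
rel((.4684,.1383,.05),-5.2);rel((.4684,.1383,-.0085),-5.2)
im=cv2.imread('pics/w11.png');hs=cv2.cvtColor(im,cv2.COLOR_BGR2HSV)
# coaster edges along column 320
for v in range(130,330,8): print(v,hs[v,320],end=' ')
```

```text
0.0601532493182751 [ 0.23 -0.27  1.96  0.01  1.43  0.32]
cur [0.4682 0.1389 0.1232] head -4.99 tilt [-0.9998  0.0125  0.0173] delta [ 0.0732 -0.0015 -0.001 ] turn 0.0036
cur [0.4682 0.1389 0.1232] head -4.99 tilt [-0.9998  0.0125  0.0173] delta [ 0.1317 -0.0022 -0.0021] turn 0.0036
130 [ 12 131  68] 138 [ 11 122  71] 146 [ 12 133  71] 154 [ 14 120 187] 162 [ 17 110 244] 170 [ 14 119 222] 178 [ 13 119 221] 186 [ 16 104 144] 194 [ 15 106 149] 202 [ 15 106 151] 210 [ 16 109 152] 218 [ 15 109 154] 226 [ 15 108 156] 234 [ 14 106 157] 242 [ 21  85 251] 250 [ 21  85 251] 258 [ 22  83 251] 266 [ 21  80 252] 274 [ 21  83 252] 282 [ 21  82 252] 290 [ 22  80 252] 298 [ 22  80 252] 306 [ 22  82 252] 314 [ 21  82 252] 322 [ 21  82 252]
```

>>> move_arm(
  deltas=[
    [0.04, -0.001, -0.001, 0.0036, 0.3],
    [0.08, -0.0015, -0.001, 0.0036, 0.3],
    [0.11, -0.002, -0.002, 0.0036, 0.3],
    [0.122, -0.0022, -0.002, 0.0036, 0.3],
    [0.128, -0.0022, -0.002, 0.0036, 0.3],
    [0.1315, -0.0022, -0.002, 0.0036, 0.3],
    [0.1315, -0.0022, -0.002, 0.0036, 0.3],
  ],
)

```text
t: 25.3
tool_pos: [0.4688, 0.1384, -0.0077]
tcp_rot: [0.713, 0.036, 0.7, -0.028]
wrist_force: [0.3, -0.7, -0.7]
width: 0.0608
```

>>> move_arm(
  deltas=[
    [0.0015, 0, 0, 0, 0.3],
    [0.0015, 0, 0, 0, 0.3],
    [0.0015, 0, 0, 0, 0.75],
    [0.0015, 0, 0, 0, 0.8],
    [0, 0, 0, 0, 1],
    [0, 0, 0, 0, 1],
    [-0.04, 0, 0, 0, 1],
    [-0.1, 0, 0, 0, 1],
    [-0.16, 0, 0, 0, 1],
    [-0.22, 0, 0, 0, 1],
    [-0.22, 0, 0, 0, 1],
  ],
)

```text
t: 26.68
tool_pos: [0.466, 0.1362, 0.2173]
tcp_rot: [0.715, 0.037, 0.697, -0.027]
wrist_force: [-0.1, -0.9, -1.2]
width: 0.0856
```

Run:
```python
from h import *
wsnap('w12'); print(blob('w12',(17,40,80),(30,165,255),.022,(200,100,440,330)))
im=cv2.imread('pics/w12.png'); hs=cv2.cvtColor(im,cv2.COLOR_BGR2HSV); print([tuple(hs[v,320]) for v in range(140,300,10)]); print([tuple(hs[200,u]) for u in range(260,390,8)])
```

```text
[(array([469.5, 138.9]), array([87.2, 61.4]), 84.4, (292, 136, 53, 74))]
[(np.uint8(20), np.uint8(92), np.uint8(246)), (np.uint8(20), np.uint8(89), np.uint8(248)), (np.uint8(21), np.uint8(89), np.uint8(248)), (np.uint8(20), np.uint8(86), np.uint8(250)), (np.uint8(21), np.uint8(89), np.uint8(250)), (np.uint8(21), np.uint8(83), np.uint8(251)), (np.uint8(21), np.uint8(81), np.uint8(251)), (np.uint8(12), np.uint8(120), np.uint8(170)), (np.uint8(11), np.uint8(131), np.uint8(130)), (np.uint8(10), np.uint8(140), np.uint8(126)), (np.uint8(11), np.uint8(128), np.uint8(134)), (np.uint8(12), np.uint8(113), np.uint8(79)), (np.uint8(11), np.uint8(132), np.uint8(211)), (np.uint8(12), np.uint8(126), np.uint8(219)), (np.uint8(11), np.uint8(126), np.uint8(227)), (np.uint8(9), np.uint8(22), np.uint8(118))]
[(np.uint8(11), np.uint8(136), np.uint8(144)), (np.uint8(9), np.uint8(137), np.uint8(136)), (np.uint8(10), np.uint8(138), np.uint8(133)), (np.uint8(10), np.uint8(138), np.uint8(139)), (np.uint8(15), np.uint8(112), np.uint8(201)), (np.uint8(20), np.uint8(95), np.uint8(246)), (np.uint8(18), np.uint8(97), np.uint8(239)), (np.uint8(22), np.uint8(83), np.uint8(251)), (np.uint8(21), np.uint8(87), np.uint8(250)), (np.uint8(21), np.uint8(81), np.uint8(252)), (np.uint8(20), np.uint8(86), np.uint8(250)), (np.uint8(11), np.uint8(138), np.uint8(135)), (np.uint8(10), np.uint8(135), np.uint8(125)), (np.uint8(11), np.uint8(140), np.uint8(113)), (np.uint8(10), np.uint8(141), np.uint8(130)), (np.uint8(10), np.uint8(137), np.uint8(117)), (np.uint8(11), np.uint8(138), np.uint8(220))]
```

The coaster lies at (469.5, 138.9) mm against the pad centre at (468.4, 138.3), angle 84.4°. Now to look at the row of glasses from above.

Run:
```python
from h import *
rel((.466,.136,.33),2); rel((.665,-.06,.33),2)
```

```text
cur [0.4652 0.136  0.2141] head -5.19 tilt [-0.9997  0.0139  0.0214] delta [-0.1158  0.0016  0.0033] turn -0.1255
cur [0.4652 0.136  0.2141] head -5.19 tilt [-0.9997  0.0139  0.0214] delta [-0.1137 -0.1756  0.2191] turn -0.1255
```

>>> move_arm(
  deltas=[
    [-0.06, 0, 0.002, -0.06, 1],
    [-0.115, 0, 0.003, -0.1255, 1],
    [-0.115, -0.035, 0.043, -0.1255, 1],
    [-0.115, -0.07, 0.086, -0.1255, 1],
    [-0.114, -0.105, 0.13, -0.1255, 1],
    [-0.114, -0.14, 0.175, -0.1255, 1],
    [-0.114, -0.1756, 0.219, -0.1255, 1],
    [-0.114, -0.1756, 0.219, -0.1255, 1],
    [-0.114, -0.1756, 0.219, -0.1255, 1],
  ],
)

```text
t: 27.85
tool_pos: [0.6647, -0.0599, 0.3286]
tcp_rot: [0.714, -0.008, 0.7, 0.017]
wrist_force: [-0.6, 0.7, 0.0]
width: 0.0855
```

Run:
```python
from h import *
wsnap('w13'); rel((.665,-.06,.33),2)
b=cv2.resize(cv2.imread('pics/w13.png')[40:340,200:440],None,fx=2,fy=2,interpolation=2)
s=snap('scene','sc3'); a=cv2.resize(cv2.imread('pics/sc3.png')[165:265,140:220],None,fx=4,fy=4,interpolation=2)
o=np.zeros((600,800,3),np.uint8); o[:,:480]=b; o[:400,480:]=a; cv2.imwrite('pics/c13.png',o)
```

```text
cur [ 0.6645 -0.0594  0.3295] head 2.02 tilt [-0.9997  0.0115  0.022 ] delta [-0.0005 -0.0006  0.0005] turn 0.0004
```

View pics/c13.png

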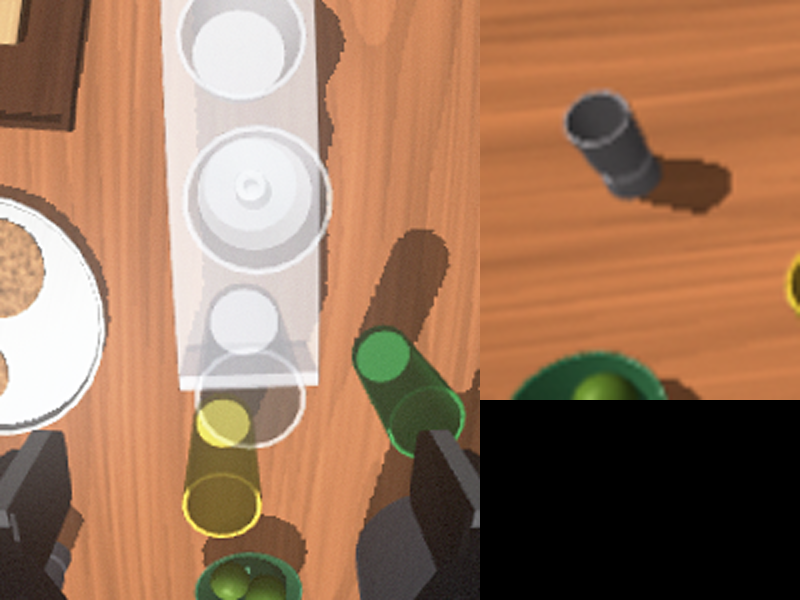

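The tall glass's rim is centred at crop (250,398) and its floor disc at (244,322). The tumbler's rim is at (241,35), with its floor disc at (239,54), and the stem between them is at (257,199). The jigger's mouth is at (598,120) and its foot at about (635,182).

Run:
```python
from h import *
f=lambda u,v,z: wat('w13',(200+u/2,40+v/2),z).round(4)
print('tall rim',f(250,398,.215),'w',f(196,398,.215)-f(305,398,.215),f(250,348,.215)-f(250,448,.215),'foot',f(244.5,322,.084),f(211,322,.084)-f(278,322,.084))
print('tumb rim',f(241,35,.16),f(177,35,.16)-f(305,35,.16),'bottom edge',f(241,98,.16),'floor',f(239,54,.086),f(193,54,.086)-f(285,54,.086))
print('stem rim',f(257,199,.185),f(183,199,.185)-f(331,199,.185),'base',f(252,185,.082))
print('yellow top',f(222,505,.135),'green',f(427,422,.135))
g=lambda u,v,z: at('sc3',(140+(u-480)/4,165+v/4),z).round(4)
print('jig',g(598,120,.075),g(566,120,.075)-g(632,120,.075),g(636,178,.01))
rel((.66,-.11,.33),2)
```

```text
tall rim [ 0.6742 -0.1041  0.215 ] w [-0.0521 -0.0013  0.    ] [-0.0022  0.0524  0.    ] foot [ 0.6754 -0.1058  0.084 ] [-0.0454 -0.0013  0.    ]
tumb rim [0.6649 0.071  0.16  ] [-0.066  -0.0026  0.    ] bottom edge [0.6661 0.0375 0.16  ] floor [0.6654 0.0712 0.086 ] [-0.0581 -0.0022  0.    ]
stem rim [ 0.6751 -0.013   0.185 ] [-0.0721 -0.0027  0.    ] base [ 0.6769 -0.0136  0.082 ]
yellow top [ 0.6632 -0.2189  0.135 ] green [ 0.7952 -0.1552  0.135 ]
jig [ 0.4991 -0.3778  0.075 ] [-0.0055 -0.0416  0.    ] [ 0.5051 -0.3739  0.01  ]
cur [ 0.6643 -0.0592  0.3301] head 2.05 tilt [-0.9997  0.0113  0.0227] delta [-0.0006 -0.0506 -0.0062] turn 0.0008
```

Run:
```python
from h import *
rel((.6748,-.105,.32),2);rel((.6748,-.105,.158),2)
```

```text
cur [ 0.6643 -0.0592  0.3301] head 2.05 tilt [-0.9997  0.0113  0.0227] delta [ 0.0098 -0.0463  0.0086] turn 0.0008
cur [ 0.6643 -0.0592  0.3301] head 2.05 tilt [-0.9997  0.0113  0.0227] delta [ 0.1717 -0.0481  0.0049] turn 0.0008
```

>>> move_arm(
  deltas=[
    [0, -0.046, 0.009, 0, 1],
    [0.01, -0.0463, 0.0086, 0, 1],
    [0.05, -0.047, 0.0076, 0, 1],
    [0.1, -0.0475, 0.0065, 0, 1],
    [0.14, -0.048, 0.0055, 0, 1],
    [0.16, -0.048, 0.005, 0, 1],
    [0.1715, -0.048, 0.005, 0, 1],
    [0.1715, -0.048, 0.005, 0, 1],
  ],
)

```text
t: 28.95
tool_pos: [0.6751, -0.1046, 0.1588]
tcp_rot: [0.715, -0.009, 0.699, 0.017]
wrist_force: [-0.1, -0.3, 0.5]
width: 0.0853
```

>>> move_arm(
  deltas=[
    [0, 0, 0, 0, 0.8],
    [0, 0, 0, 0, 0.6],
    [0, 0, 0, 0, 0.4],
    [0, 0, 0, 0, 0.3],
    [0, 0, 0, 0, 0.3],
  ],
)

```text
t: 29.58
tool_pos: [0.6753, -0.1048, 0.1605]
tcp_rot: [0.716, -0.009, 0.698, 0.017]
wrist_force: [-2.9, 0.3, 7.6]
width: 0.0527
```

>>> move_arm(
  deltas=[
    [-0.01, 0, 0, 0, 0.3],
    [-0.05, 0, 0, 0, 0.3],
    [-0.1, 0, 0, 0, 0.3],
    [-0.13, 0, 0, 0, 0.3],
    [-0.13, 0, 0, 0, 0.3],
  ],
)

```text
t: 30.2
tool_pos: [0.6727, -0.1065, 0.2939]
tcp_rot: [0.717, -0.009, 0.697, 0.016]
wrist_force: [0.3, -0.5, -1.7]
width: 0.053
```

Run:
```python
from h import *
wsnap('w14'); print(env.sense()['width'],env.sense()['wrist_force'])
p,M=tool(); rel((.4695,.1389,p[2]),2); rel((.4695,.1389,.105),2)
snap('side','s14')
```

```text
0.05270715423460869 [-0.08310724 -0.3660059  -4.54506628]
cur [ 0.6723 -0.1064  0.2913] head 2.06 tilt [-0.9996  0.0103  0.0263] delta [-0.0025  0.2525 -0.1938] turn 0.001
cur [ 0.6723 -0.1064  0.2913] head 2.06 tilt [-0.9996  0.0103  0.0263] delta [ 0.1837  0.2505 -0.1987] turn 0.001
```

>>> move_arm(
  deltas=[
    [-0.002, 0.03, -0.023, 0, 0.3],
    [-0.002, 0.07, -0.053, 0, 0.3],
    [-0.002, 0.11, -0.084, 0, 0.3],
    [-0.002, 0.15, -0.115, 0, 0.3],
    [-0.002, 0.19, -0.146, 0, 0.3],
    [-0.002, 0.225, -0.172, 0, 0.3],
    [-0.002, 0.2525, -0.194, 0, 0.3],
    [-0.002, 0.2525, -0.194, 0, 0.3],
    [-0.002, 0.2525, -0.194, 0, 0.3],
  ],
)

```text
t: 31.42
tool_pos: [0.469, 0.1388, 0.2886]
tcp_rot: [0.715, -0.009, 0.699, 0.017]
wrist_force: [-0.7, 0.3, -1.7]
width: 0.0523
```

Run:
```python
from h import *
print(env.sense()['width'],env.sense()['wrist_force']); rel((.4695,.1389,.13),2); rel((.4695,.1389,.1035),2)
```

```text
0.052290818396414196 [-0.69567927  0.3068379  -1.70611515]
cur [0.469  0.1388 0.2886] head 2.07 tilt [-0.9997  0.0104  0.0228] delta [ 0.1586 -0.0016 -0.0031] turn 0.0012
cur [0.469  0.1388 0.2886] head 2.07 tilt [-0.9997  0.0104  0.0228] delta [ 0.185  -0.0019 -0.0037] turn 0.0012
```

>>> move_arm(
  deltas=[
    [0.04, 0, 0, 0, 0.3],
    [0.09, -0.001, -0.002, 0, 0.3],
    [0.14, -0.0015, -0.003, 0, 0.3],
    [0.165, -0.002, -0.0035, 0, 0.3],
    [0.178, -0.002, -0.0037, 0, 0.3],
    [0.1835, -0.002, -0.0037, 0, 0.3],
    [0.1835, -0.002, -0.0037, 0, 0.3],
  ],
)

```text
t: 32.3
tool_pos: [0.4699, 0.1387, 0.1056]
tcp_rot: [0.715, -0.009, 0.699, 0.017]
wrist_force: [-0.1, 0.7, -1.9]
width: 0.0526
```

>>> move_arm(
  deltas=[
    [0.001, 0, 0, 0, 0.3],
    [0.001, 0, 0, 0, 0.3],
  ],
)

```text
t: 32.55
tool_pos: [0.4702, 0.1388, 0.1052]
tcp_rot: [0.715, -0.009, 0.698, 0.017]
wrist_force: [-0.2, -0.3, -2.5]
width: 0.0526
```

>>> move_arm(
  deltas=[
    [0.0015, 0, -0.0005, 0, 0.3],
    [0.0025, 0, -0.0005, 0, 0.3],
    [0.0025, 0, -0.0005, 0, 0.3],
  ],
)

```text
t: 32.92
tool_pos: [0.4697, 0.1388, 0.1026]
tcp_rot: [0.715, -0.009, 0.698, 0.017]
wrist_force: [-0.4, 0.0, -3.1]
width: 0.0523
```

>>> move_arm(
  deltas=[
    [0.001, 0, 0, 0, 0.3],
    [0.0015, 0, 0, 0, 0.3],
    [0.0015, 0, 0, 0, 0.3],
  ],
)

```text
t: 33.3
tool_pos: [0.47, 0.1388, 0.1025]
tcp_rot: [0.716, -0.009, 0.698, 0.017]
wrist_force: [-5.9, -2.3, 12.3]
width: 0.0525
```

Contact. Releasing gently and rising.

>>> move_arm(
  deltas=[
    [0, 0, 0, 0, 0.66],
    [0, 0, 0, 0, 0.7],
    [0, 0, 0, 0, 0.8],
    [0, 0, 0, 0, 1],
    [0, 0, 0, 0, 1],
    [-0.04, 0, 0, 0, 1],
    [-0.1, 0, 0, 0, 1],
    [-0.16, 0, 0, 0, 1],
    [-0.22, 0, 0, 0, 1],
    [-0.22, 0, 0, 0, 1],
  ],
)

```text
t: 34.55
tool_pos: [0.4653, 0.1364, 0.3274]
tcp_rot: [0.718, -0.008, 0.696, 0.017]
wrist_force: [0.6, 0.5, -1.1]
width: 0.0853
```

Run:
```python
from h import *
wsnap('w15'); snap('side','s15')
im=cv2.imread('pics/w15.png')[:, :]
print('coaster+glass',blob('w15',(17,30,80),(30,165,255),.022,(200,80,440,330)))
for nm,P in [('rim',(.4695,.1389,.157)),('foot',(.4695,.1389,.025))]: print(nm,wproj('w15',P))
g=cv2.cvtColor(im,cv2.COLOR_BGR2GRAY)
c=cv2.HoughCircles(cv2.medianBlur(cv2.resize(g[100:330,220:420],None,fx=3,fy=3),3),cv2.HOUGH_GRADIENT,1.5,20,param1=80,param2=40,minRadius=50,maxRadius=150)
if c is not None: print([(220+a/3,100+b/3,r/3) for a,b,r in c[0][:6].tolist()])
rel((.665,.071,.30),2)
```

```text
coaster+glass [(array([ 656.4, -182.9]), array([13.2, 43.3]), 85.1, (394, 324, 21, 6)), (array([469.3, 138.7]), array([88.2, 60.7]), 85.6, (294, 128, 43, 61))]
rim [318.13328263 177.88368171]
foot [315.76154763 158.79114369]
[(318.25, 177.75, 24.066665649414062), (322.75, 301.25, 39.71666463216146), (291.75, 299.25, 40.26666768391927), (298.75, 296.75, 47.51666768391927), (317.25, 297.25, 46.416666666666664), (292.75, 292.25, 40.26666768391927)]
cur [0.4646 0.1363 0.3223] head 2.06 tilt [-0.9996  0.0108  0.0253] delta [ 0.0266 -0.0727  0.1972] turn 0.0011
```

The tall glass's rim is found at pixel (318.3,177.8) against a predicted (318.1,177.9), so it stands upright and centred. Next, the tumbler.

>>> move_arm(
  deltas=[
    [0, -0.02, 0.05, 0, 1],
    [0, -0.04, 0.1, 0, 1],
    [0.01, -0.055, 0.15, 0, 1],
    [0.026, -0.0727, 0.197, 0, 1],
    [0.026, -0.0727, 0.197, 0, 1],
    [0.026, -0.0727, 0.197, 0, 1],
  ],
)

```text
t: 35.4
tool_pos: [0.6643, 0.0711, 0.2992]
tcp_rot: [0.715, -0.009, 0.699, 0.017]
wrist_force: [0.1, -0.6, 0.1]
width: 0.0854
```

Run:
```python
from h import *
wsnap('w16'); 
for nm,P,r in [('rim',(.665,.071,.16),.034),('floor',(.665,.071,.086),.03)]: print(nm,wproj('w16',P),wproj('w16',np.array(P)+[r,0,0]))
g=cv2.cvtColor(cv2.imread('pics/w16.png'),cv2.COLOR_BGR2GRAY)
c=cv2.HoughCircles(cv2.medianBlur(cv2.resize(g[120:290,240:400],None,fx=3,fy=3),3),cv2.HOUGH_GRADIENT,1.5,20,param1=80,param2=50,minRadius=70,maxRadius=140)
if c is not None: print([(240+a/3,120+b/3,r/3) for a,b,r in c[0][:6].tolist()])
rel((.665,.071,.2),2);rel((.665,.071,.113),2)
```

```text
rim [316.64585928 186.99990914] [350.90310947 188.05684606]
floor [315.81440222 172.01017497] [340.36478529 172.81147916]
[(316.75, 186.75, 30.78333282470703), (315.25, 171.25, 24.73333231608073), (319.75, 180.75, 32.53333282470703), (309.75, 186.25, 37.98333231608073)]
cur [0.6641 0.0713 0.3003] head 2.08 tilt [-0.9996  0.0109  0.0248] delta [ 0.1003 -0.0014 -0.0016] turn 0.0014
cur [0.6641 0.0713 0.3003] head 2.08 tilt [-0.9996  0.0109  0.0248] delta [ 0.1873 -0.0024 -0.0037] turn 0.0014
```

>>> move_arm(
  deltas=[
    [0.05, -0.001, -0.001, 0, 1],
    [0.1, -0.0014, -0.0016, 0, 1],
    [0.14, -0.002, -0.0027, 0, 1],
    [0.17, -0.002, -0.0034, 0, 1],
    [0.187, -0.0024, -0.0037, 0, 1],
    [0.187, -0.0024, -0.0037, 0, 1],
  ],
)

```text
t: 36.2
tool_pos: [0.6645, 0.0712, 0.1132]
tcp_rot: [0.715, -0.009, 0.698, 0.017]
wrist_force: [-0.2, -0.2, 0.6]
width: 0.0855
```

>>> move_arm(
  deltas=[
    [0, 0, 0, 0, 0.8],
    [0, 0, 0, 0, 0.6],
    [0, 0, 0, 0, 0.5],
    [0, 0, 0, 0, 0.5],
  ],
)

```text
t: 36.7
tool_pos: [0.6651, 0.0714, 0.1158]
tcp_rot: [0.716, -0.009, 0.697, 0.017]
wrist_force: [-3.0, 1.4, 7.2]
width: 0.0657
```

>>> move_arm(
  deltas=[
    [-0.01, 0, 0, 0, 0.4],
    [-0.05, 0, 0, 0, 0.4],
    [-0.1, 0, 0, 0, 0.4],
    [-0.14, 0, 0, 0, 0.4],
    [-0.14, 0, 0, 0, 0.4],
  ],
)

```text
t: 37.33
tool_pos: [0.6623, 0.0697, 0.261]
tcp_rot: [0.719, -0.009, 0.695, 0.017]
wrist_force: [0.3, -0.1, -2.6]
width: 0.0659
```

Run:
```python
from h import *
print(env.sense()['width'],env.sense()['wrist_force']); p,M=tool(); rel((.4722,-.089,p[2]),2)
wsnap('w17'); print([blob('w17',(8,60,110),(28,180,255),.008,(60,100,260,400))])
```

```text
0.0658698620292935 [ 0.29631806 -0.14400391 -2.55818485]
cur [0.6623 0.0697 0.261 ] head 2.1 tilt [-0.9994  0.0113  0.0338] delta [-0.0083 -0.1516 -0.1957] turn 0.0018
[[(array([ 418.9, -378.2]), array([266.1,  74.5]), 58.7, (161, 344, 57, 56)), (array([ 568.9, -165.9]), array([190.1,  24.2]), 86.2, (245, 259, 15, 92)), (array([472.4, -88.4]), array([82.3, 81.1]), 4.5, (166, 241, 49, 46)), (array([ 267.3, -267.2]), array([1035. ,  410.5]), 66.3, (60, 100, 200, 300))]]
```

>>> move_arm(
  deltas=[
    [-0.002, -0.025, -0.032, 0, 0.4],
    [-0.003, -0.055, -0.07, 0, 0.4],
    [-0.005, -0.085, -0.11, 0, 0.4],
    [-0.007, -0.12, -0.155, 0, 0.4],
    [-0.008, -0.1516, -0.1957, 0, 0.4],
    [-0.008, -0.1516, -0.1957, 0, 0.4],
    [-0.008, -0.1516, -0.1957, 0, 0.4],
  ],
)

```text
t: 38.25
tool_pos: [0.4717, -0.0889, 0.2577]
tcp_rot: [0.717, -0.009, 0.696, 0.017]
wrist_force: [0.2, -0.3, -2.5]
width: 0.0657
```

Run:
```python
from h import *
print(env.sense()['width'],env.sense()['wrist_force']); rel((.4723,-.0888,.07),2);rel((.4723,-.0888,.046),2)
```

```text
0.0657183564415733 [ 0.1958092  -0.27757486 -2.50411587]
cur [ 0.4717 -0.0889  0.2577] head 2.07 tilt [-0.9995  0.0117  0.0298] delta [ 0.1877 -0.0021 -0.005 ] turn 0.0012
cur [ 0.4717 -0.0889  0.2577] head 2.07 tilt [-0.9995  0.0117  0.0298] delta [ 0.2116 -0.0024 -0.0057] turn 0.0012
```

>>> move_arm(
  deltas=[
    [0.05, -0.001, -0.001, 0, 0.4],
    [0.11, -0.001, -0.003, 0, 0.4],
    [0.16, -0.002, -0.004, 0, 0.4],
    [0.19, -0.002, -0.005, 0, 0.4],
    [0.205, -0.0024, -0.0055, 0, 0.4],
    [0.2115, -0.0024, -0.0057, 0, 0.4],
    [0.2115, -0.0024, -0.0057, 0, 0.4],
  ],
)

```text
t: 39.12
tool_pos: [0.4727, -0.0888, 0.0467]
tcp_rot: [0.718, -0.009, 0.696, 0.017]
wrist_force: [-0.4, -0.1, -1.7]
width: 0.0656
```

>>> move_arm(
  deltas=[
    [0.001, 0, 0, 0, 0.4],
    [0.002, 0, 0, 0, 0.4],
    [0.002, 0, 0, 0, 0.4],
  ],
)

```text
t: 39.5
tool_pos: [0.4729, -0.0888, 0.045]
tcp_rot: [0.718, -0.009, 0.696, 0.017]
wrist_force: [-0.1, 0.5, -2.5]
width: 0.0661
```

>>> move_arm(
  deltas=[
    [0.001, 0, 0, 0, 0.4],
    [0.0018, 0, 0, 0, 0.4],
    [0.0018, 0, 0, 0, 0.4],
  ],
)

```text
t: 39.88
tool_pos: [0.4731, -0.0887, 0.0438]
tcp_rot: [0.718, -0.009, 0.696, 0.017]
wrist_force: [-2.0, 2.3, 5.8]
width: 0.0655
```

>>> move_arm(
  deltas=[
    [0, 0, 0, 0, 0.82],
    [0, 0, 0, 0, 0.9],
    [0, 0, 0, 0, 1],
    [0, 0, 0, 0, 1],
    [-0.04, 0, 0, 0, 1],
    [-0.1, 0, 0, 0, 1],
    [-0.16, 0, 0, 0, 1],
    [-0.2, 0, 0, 0, 1],
    [-0.2, 0, 0, 0, 1],
  ],
)

```text
t: 41.0
tool_pos: [0.4678, -0.0915, 0.2471]
tcp_rot: [0.719, -0.009, 0.694, 0.017]
wrist_force: [0.1, -0.7, -0.4]
width: 0.0856
```

```bash
cat >> h.py <<'E'
def hough(name,box,r0,r1,p2=40):
    g=cv2.cvtColor(cv2.imread(f'pics/{name}.png'),cv2.COLOR_BGR2GRAY)[box[1]:box[3],box[0]:box[2]]
    c=cv2.HoughCircles(cv2.medianBlur(cv2.resize(g,None,fx=3,fy=3),3),cv2.HOUGH_GRADIENT,1.5,20,param1=80,param2=p2,minRadius=3*r0,maxRadius=3*r1)
    if c is not None: print([(round(box[0]+a/3,1),round(box[1]+b/3,1),round(r/3,1)) for a,b,r in c[0][:5].tolist()])
E
python3 - <<'E'
from h import *
wsnap('w18')
for nm,P in [('rim',(.4723,-.0888,.088)),('floor',(.4723,-.0888,.014)),('small disc',(.4457,-.18,.008))]: print(nm,wproj('w18',P))
hough('w18',(250,120,390,270),18,45)
rel((.50,-.377,.24),2)
E
```

```text
rim [318.08802783 179.75843159]
floor [316.30019893 166.75991632]
small disc [294.69678622 230.7848855 ]
[(317.2, 167.2, 22.5), (318.8, 179.2, 29.2), (295.2, 229.8, 21.3), (327.2, 167.8, 43.0), (332.2, 173.2, 43.6)]
cur [ 0.4673 -0.0913  0.2447] head 2.08 tilt [-0.9994  0.0109  0.033 ] delta [ 0.0023 -0.2867  0.0221] turn 0.0015
```

>>> move_arm(
  deltas=[
    [0, -0.05, 0.004, 0, 1],
    [0, -0.11, 0.009, 0, 1],
    [0.001, -0.17, 0.013, 0, 1],
    [0.002, -0.23, 0.018, 0, 1],
    [0.002, -0.2867, 0.022, 0, 1],
    [0.002, -0.2867, 0.022, 0, 1],
    [0.002, -0.2867, 0.022, 0, 1],
  ],
)

```text
t: 41.92
tool_pos: [0.4996, -0.3765, 0.2388]
tcp_rot: [0.718, -0.008, 0.696, 0.017]
wrist_force: [0.4, 0.2, 0.4]
width: 0.0855
```

Run:
```python
from h import *
wsnap('w19')
for nm,P in [('mouth',(.50,-.377,.075)),('foot',(.50,-.377,0.01))]: print(nm,wproj('w19',P),wproj('w19',np.array(P)+[.021,0,0]))
hough('w19',(250,120,390,270),9,24,25)
print('dish near edge',at('sc3',(166,255),.03),at('sc3',(186,270),.03))
rel((.50,-.377,.24),2)
b=cv2.resize(cv2.imread('pics/w19.png')[120:270,240:440],None,fx=4,fy=4,interpolation=2); cv2.imwrite('pics/c19.png',b)
```

```text
mouth [314.68539922 181.9125808 ] [334.38053558 182.48175577]
foot [313.87175161 170.1669571 ] [330.41192763 170.66682221]
[(309.8, 186.2, 18.1), (310.2, 172.2, 15.4), (313.2, 179.8, 13.2), (305.2, 180.2, 12.6), (316.2, 187.8, 12.7)]
dish near edge [ 0.6445459  -0.39157977  0.03      ] [ 0.69056937 -0.3412514   0.03      ]
cur [ 0.4998 -0.3761  0.2394] head 2.11 tilt [-0.9994  0.0119  0.0322] delta [-0.0006 -0.0009  0.0002] turn 0.0019
```

View pics/c19.png

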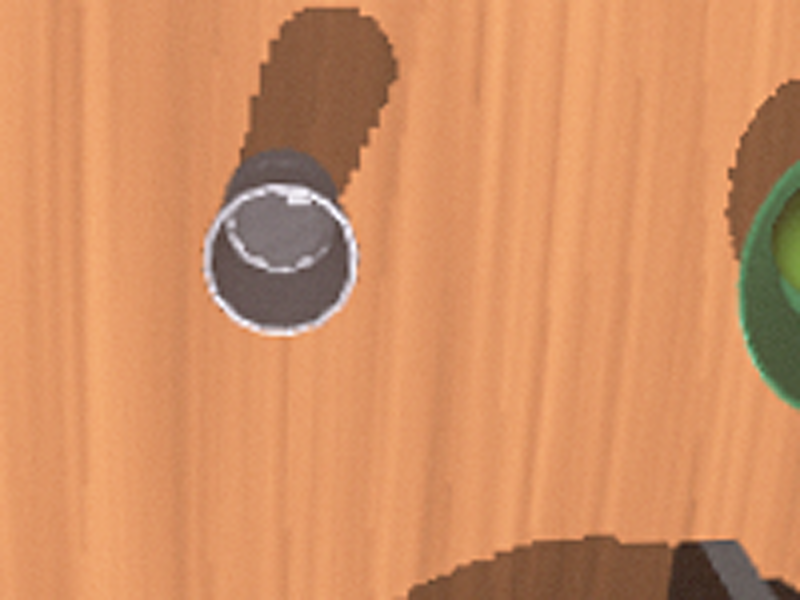

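The jigger's mouth is centred at crop (280,259), i.e. pixel (310.0,184.8). The dish on the right is clear of the fingers.

Run:
```python
from h import *
P=wat('w19',(310,184.75),.075); print(P, wat('w19',(310.2,172),.03))
rel((P[0],P[1],.1),2);rel((P[0],P[1],.021),2)
```

```text
[ 0.49511256 -0.38024334  0.075     ] [ 0.49526876 -0.375469    0.03      ]
cur [ 0.4998 -0.3761  0.2394] head 2.11 tilt [-0.9994  0.0119  0.0322] delta [ 0.1391 -0.0057 -0.0093] turn 0.0019
cur [ 0.4998 -0.3761  0.2394] head 2.11 tilt [-0.9994  0.0119  0.0322] delta [ 0.2181 -0.0066 -0.0119] turn 0.0019
```

>>> move_arm(
  deltas=[
    [0.04, -0.005, -0.007, 0, 1],
    [0.09, -0.0055, -0.008, 0, 1],
    [0.14, -0.0057, -0.0093, 0, 1],
    [0.18, -0.006, -0.0107, 0, 1],
    [0.205, -0.0063, -0.0115, 0, 1],
    [0.218, -0.0063, -0.0119, 0, 1],
    [0.218, -0.0063, -0.0119, 0, 1],
    [0.218, -0.0063, -0.0119, 0, 0.7],
    [0.218, -0.0063, -0.0119, 0, 0.5],
    [0.218, -0.0063, -0.0119, 0, 0.35],
    [0.218, -0.0063, -0.0119, 0, 0.2],
    [0.218, -0.0063, -0.0119, 0, 0.2],
  ],
)

```text
t: 43.48
tool_pos: [0.4952, -0.3804, 0.0223]
tcp_rot: [0.718, -0.009, 0.695, 0.017]
wrist_force: [-2.9, 1.3, 7.7]
width: 0.0406
```

>>> move_arm(
  deltas=[
    [-0.01, 0, 0, 0, 0.2],
    [-0.05, 0, 0, 0, 0.2],
    [-0.1, 0, 0, 0, 0.2],
    [-0.15, 0, 0, 0, 0.2],
    [-0.17, 0, 0, 0, 0.2],
    [-0.17, 0, 0, 0, 0.2],
  ],
)

```text
t: 44.22
tool_pos: [0.49, -0.3827, 0.1932]
tcp_rot: [0.719, -0.009, 0.695, 0.017]
wrist_force: [0.1, -0.2, -1.7]
width: 0.0404
```

Run:
```python
from h import *
print(env.sense()['width'],env.sense()['wrist_force']); p,M=tool(); rel((.446,-.1795,p[2]),2)
```

```text
0.04041006400615003 [ 0.12105968 -0.16832428 -1.701715  ]
cur [ 0.49   -0.3827  0.1932] head 2.1 tilt [-0.9994  0.0096  0.0341] delta [ 0.0007  0.2047 -0.0364] turn 0.0018
```

>>> move_arm(
  deltas=[
    [0, 0.03, -0.005, 0, 0.2],
    [0, 0.08, -0.014, 0, 0.2],
    [0, 0.13, -0.023, 0, 0.2],
    [0, 0.175, -0.031, 0, 0.2],
    [0.0007, 0.2047, -0.0364, 0, 0.2],
    [0.0007, 0.2047, -0.0364, 0, 0.2],
    [0.0007, 0.2047, -0.0364, 0, 0.2],
  ],
)

```text
t: 45.1
tool_pos: [0.4458, -0.1796, 0.1918]
tcp_rot: [0.718, -0.009, 0.695, 0.017]
wrist_force: [-0.3, -0.5, -0.4]
width: 0.0402
```

Run:
```python
from h import *
rel((.446,-.1795,.033),2)
```

```text
cur [ 0.4458 -0.1796  0.1918] head 2.11 tilt [-0.9994  0.0103  0.0324] delta [ 0.1587 -0.0016 -0.005 ] turn 0.002
```

>>> move_arm(
  deltas=[
    [0.04, 0, -0.001, 0, 0.2],
    [0.09, -0.001, -0.003, 0, 0.2],
    [0.125, -0.001, -0.004, 0, 0.2],
    [0.147, -0.0016, -0.005, 0, 0.2],
    [0.158, -0.0016, -0.005, 0, 0.2],
    [0.158, -0.0016, -0.005, 0, 0.2],
    [0.16, -0.0016, -0.005, 0, 0.2],
    [0.16, -0.0016, -0.005, 0, 0.2],
  ],
)

```text
t: 46.1
tool_pos: [0.4464, -0.1797, 0.0324]
tcp_rot: [0.719, -0.009, 0.695, 0.017]
wrist_force: [0.8, 0.6, -0.9]
width: 0.0407
```

>>> move_arm(
  deltas=[
    [0.001, 0, 0, 0, 0.2],
    [0.0016, 0, 0, 0, 0.2],
    [0.0016, 0, 0, 0, 0.2],
  ],
)

```text
t: 46.48
tool_pos: [0.4464, -0.1797, 0.0308]
tcp_rot: [0.719, -0.009, 0.695, 0.017]
wrist_force: [0.1, 0.0, -0.8]
width: 0.0402
```

>>> move_arm(
  deltas=[
    [0.001, 0, 0, 0, 0.2],
    [0.0015, 0, 0, 0, 0.2],
    [0.0015, 0, 0, 0, 0.2],
  ],
)

```text
t: 46.85
tool_pos: [0.4467, -0.1798, 0.0303]
tcp_rot: [0.719, -0.01, 0.695, 0.017]
wrist_force: [-4.9, 2.5, 12.6]
width: 0.0401
```

>>> move_arm(
  deltas=[
    [0, 0, 0, 0, 0.55],
    [0, 0, 0, 0, 0.65],
    [0, 0, 0, 0, 0.8],
    [0, 0, 0, 0, 0.8],
    [-0.04, 0, 0, 0, 0.8],
    [-0.1, 0, 0, 0, 0.8],
    [-0.16, 0, 0, 0, 0.8],
    [-0.2, 0, 0, 0, 0.8],
    [-0.2, 0, 0, 0, 0.8],
    [-0.2, 0, 0, 0, 0.8],
  ],
)

```text
t: 48.1
tool_pos: [0.4398, -0.1819, 0.2292]
tcp_rot: [0.718, -0.009, 0.695, 0.017]
wrist_force: [0.6, -0.2, -0.2]
width: 0.0683
```

Run:
```python
from h import *
wsnap('w20'); snap('side','s20'); snap('scene','sc20')
for nm,P in [('jig mouth',(.446,-.1795,.083)),('jig foot in',(.446,-.1795,.04)),('tumbler rim',(.4723,-.0888,.088)),('tumb floor',(.4723,-.0888,.014))]: print(nm,wproj('w20',P))
hough('w20',(260,120,380,260),13,26,25); hough('w20',(260,40,420,180),18,45,35)
print('coaster scene',blob('sc20',(17,30,80),(30,165,255),.022,(330,150,400,200),20,False))
# arm open: compare clip region of side image with s15/s8
for a,b in (('s20','s8'),):
    d=cv2.absdiff(cv2.imread(f'pics/{a}.png'),cv2.imread(f'pics/{b}.png')).max(2)
    print('clip diff',(d[125:200,236:262]>40).mean(), 'bystanders rum',(d[118:190,270:295]>40).mean(),'dish',(d[295:345,405:465]>40).mean())
print(env.sense()['tool_pos'],env.sense()['wrist_force'])
```

```text
jig mouth [320.57533478 182.93328571]
jig foot in [319.22410196 174.08335352]
tumbler rim [352.02195804  92.85659623]
tumb floor [343.56670639  96.0384192 ]
[(321.2, 182.2, 19.1), (318.2, 168.8, 24.6), (318.2, 188.2, 25.7), (319.8, 161.8, 22.4), (324.8, 166.2, 18.0)]
[(351.2, 92.8, 33.7), (342.8, 96.2, 34.2), (360.2, 98.2, 41.4), (344.8, 89.8, 40.9), (355.8, 105.2, 44.1)]
coaster scene [(array([468.4, 138.5]), array([61. , 51.8]), 82.4, (352, 168, 22, 16))]
clip diff 0.8266666666666667 bystanders rum 0.4722222222222222 dish 0.0
[ 0.43973037 -0.18180171  0.2288225 ] [ 0.02574447  0.74343371 -0.20938502]
```

Run:
```python
from h import *
I=lambda n: cv2.imread(f'pics/{n}.png').astype(int)
d=np.abs(I('sc20')-I('sc3')).max(2); print('clip/rum/muddler vs sc3',[(d[a:b,c:e]>50).mean().round(3) for a,b,c,e in ((130,205,428,480),(165,240,415,455),(215,265,455,530))])
d=np.abs(I('s15')-I('s8')).max(2); print('side s15 vs s8 clip,rum',(d[125:200,236:262]>40).mean(),(d[118:190,270:295]>40).mean())
d=np.abs(I('sc20')-I('scene')).max(2); print('rum,stem2 vs start',(d[165:240,415,455] if 0 else d[190:240,415:450]>50).mean(),(d[190:235,385:415]>50).mean(),(d[205:250,305:335]>50).mean())
```

```text
clip/rum/muddler vs sc3 [np.float64(0.209), np.float64(0.258), np.float64(0.201)]
side s15 vs s8 clip,rum 0.3282051282051282 0.0
rum,stem2 vs start 0.09085714285714286 0.022962962962962963 0.1511111111111111
```

The tumbler and jigger match to within about 1 mm. I'll check the clip from above with the wrist camera, since the arm hides it in the side view.

>>> move_arm(
  deltas=[
    [-0.06, 0, 0, 0, 1],
    [-0.12, 0.04, 0.01, 0, 1],
    [-0.12, 0.1, 0.02, 0, 1],
    [-0.12, 0.16, 0.03, 0, 1],
    [-0.12, 0.22, 0.04, 0, 1],
    [-0.12, 0.28, 0.045, 0, 1],
    [-0.12, 0.34, 0.05, 0, 1],
    [-0.12, 0.4, 0.05, 0, 1],
    [-0.12, 0.46, 0.05, 0, 1],
    [-0.12, 0.5, 0.05, 0, 1],
    [-0.12, 0.5, 0.05, 0, 1],
    [-0.12, 0.5, 0.05, 0, 1],
  ],
)

```text
t: 49.75
tool_pos: [0.4672, 0.318, 0.3548]
tcp_rot: [0.718, -0.01, 0.696, 0.017]
wrist_force: [-0.1, 0.4, 0.2]
width: 0.0855
```

Run:
```python
from h import *
wsnap('w21'); print(env.sense()['tool_pos'],env.sense()['wrist_force'])
c=np.array([.4948,.3816]); ex=np.array([np.cos(.23),np.sin(.23)]); im=cv2.imread('pics/w21.png')
def show(n,x,z):
    P=np.append(c+ex*x,z); uv=wproj('w21',P).round().astype(int); print(n,uv,im[uv[1]-1:uv[1]+2,uv[0]-1:uv[0]+2].reshape(-1,3).mean(0).round())
show('open knob',.125,.167+.008); show('open arm mid',.0975,.12); show('open arm 3/4',.112,.145); show('closed knob',-.04,.08); show('closed arm',-.015,.075); show('bare block',-.015,.024); show('table beside',.125,0)
print('coaster',blob('w21',(17,30,80),(30,165,255),.022,(100,150,500,400)))
snap('side','s21'); d=np.abs(cv2.imread('pics/s21.png').astype(int)-cv2.imread('pics/side.png')).max(2)
print('side diff rum,stem near rum,dish',[(d[a:b,c:e]>50).mean().round(3) for a,b,c,e in ((140,185,272,292),(150,190,288,310),(298,342,408,462))])
```

```text
[0.46732504 0.31763215 0.35511428] [0.83028714 0.11656119 0.40840003]
open knob [448 105] [63. 69. 99.]
open arm mid [411 108] [216. 207. 217.]
open arm 3/4 [428 106] [199. 192. 203.]
closed knob [306 124] [ 71.  99. 157.]
closed arm [324 121] [ 71.  97. 155.]
bare block [323 119] [ 69.  97. 153.]
table beside [404 105] [54. 64. 94.]
coaster [(array([442.9, 142.4]), array([88.3, 12.5]), 80.7, (292, 234, 13, 44))]
side diff rum,stem near rum,dish [np.float64(0.126), np.float64(0.05), np.float64(0.0)]
```

```bash
python3 -c "
from cell import sign_off; print(sign_off())"
```

```text
the job is handed in; nothing more can be done
None
```

Both trays are made up and the job is handed in at about 50 s of the 128 s allowed; no verdict was reported.

**What I did:**
- **Clip:** the arm was lifted past its hold-open point and left open.
- **Oblong tray:** the coaster went onto the cork pad, then the tall glass onto the coaster.
- **Round tray:** the tumbler went onto the large disc and the jigger onto the small one.

**Last checks:**

| Item | Result |
|---|---|
| Clip arm | Steel-coloured pixels where the open arm should be, bare block where the closed arm would be |
| Coaster | About 1 mm from the pad centre and within 1° of the tray's length, measured after release |
| Tall glass | Rim within 1 pixel of where a centred, upright glass would show |
| Tumbler and jigger | Rims within about 1 mm of their targets |
| Robot | Clear of everything, wrist force near zero |

**What went wrong or stayed unclear:**
- **Clip:** the knob slipped out of the fingers three times, and one pinch on the bar itself missed. The fingertips stood about 15 mm behind the TCP rather than 11 mm ahead, so I was gripping too high. Gripping lower worked.
- **Coaster, last look:** from the final pose only part of it was found, probably because it was hidden. I relied on the earlier clear measurements.
- **Bystanders:** I compared pictures only. The dish was unchanged and the rum bottle was unchanged in one clean pair. Other comparisons, of the rum bottle, stemmed glasses and muddler, differed by 2–26% of pixels. I put that down to shadows and the robot arm being in view, but did not confirm it.

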